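# Take a pastry from the windowsill keeper with tongs

## Robot

A 6-joint arm with a two-finger parallel gripper is mounted at the origin on the work surface. World frame = base frame: x ahead of the robot, y to its left, z up, the work surface at z = 0. Lengths are in mm, angles in rad, forces in N, time in s.
With the tool pointing down it reaches from about 300 to 875 mm from the base axis. Payload 4.2 kg.
Tool frame: the origin (TCP) lies between the finger pads; the fingertips stand 8 mm ahead of it and the grasp point (between the pads) lies 11 mm behind it; z points along the fingers, y is the direction in which the jaws open and shut (so a half turn about z gives the same grasp; the last joint's range is limited). The gripper opens to 85 mm and grips with 20 to 120 N. Pads are 22 mm wide; open, the fingers measure 114 mm over their backs; the gripper's body (76 mm by 85 mm) begins 54 mm behind the grasp point. The pads swing forward as they close: fully open they stand 13 mm farther back than shut.
Start: joints at [1.305, 0.32, 1.565, -0, 1.257, -0.02], TCP at [139.917, 557.733, 213.038] pointing down, gripper open.
Joint ranges: [-3.11, 3.11], [-0.84, 2.01], [0.21, 2.61], [-1.34, 4.49], [0.05, 2.63], [-2.56, 2.56]. Speed limits (rad/s): [2.57, 2.57, 3.14, 3.14, 3.14, 3.14].

## Interface

Orientations are given as [roll, pitch, yaw] about the fixed x, y, z axes, in that order (R = Rz(yaw) Ry(pitch) Rx(roll)).
In Python, from station import * gives the robot as it stands.
- The arm moves only by the tool play_rows, never from a script. Its argument "deltas" is a list of rows, each an object of numbers: "gripper": the finger opening in cm, from 0 to 8.54; "tx", "ty", "tz": the shift along the tool's x, y, z in cm; "ax", "ay", "az": the turn, a rotation vector about the tool's x, y, z in rad. A call has 1 to 12 rows; each row shifts and turns the commanded pose from where the row before left it, along the tool's axes as they then stand; what a row does not reach is not made up. A row lasts 1/12 s, in which the tool goes at most 41.7 mm and 7.16 degrees, less where a joint would pass 70% of its speed; a pose out of reach is approached as far as the arm can. A call with a gripper value outside its range is refused whole. The fingers move at their own pace and stop on an object; "squeeze" is the grip in N (left out, the last holds). Time passes only in rows, so rows that do not move let the fingers close. It gives the time, the measured TCP pose, the force and the opening at its end, in the units of the state.
- get_state(): the state, without advancing time (a new reading comes with each control period).
- snapshot(name): name is "side" or "top" or "wrist"; returns a dict with "img" (400x640x3 uint8, red, green, blue), "z_map" (400x640 float32, mm along the optical axis (not along the pixel's ray), 0 where there is no reading), "intrinsics" (3x3 intrinsics, pixels), "xyz" and "rotation" of the camera in the world; the wrist camera has in their place "tool_from_camera" (4x4, takes a point from camera to tool coordinates, whose origin is the TCP and whose axes are the flange's). Camera axes: x right, y down, z forward; pixel columns grow to the right and rows downward; lengths in mm; the calibration is good to about 2 mm. A picture is of the moment at which its call begins: read the wrist's pose just before it.
- hand_in(): hands the job in, once; it reports no verdict.
The state is a dict: "clock": time; "qpos": joint angles; "joint_vel": joint speeds; "joint_torque": joint torques, N m; "position": TCP position; "tool_rot": TCP orientation; "ft_force": force on the tool from outside, world axes, zero at the start; "wrist_torque": the same for the moment, N m; "gripper_width": finger opening in mm.
Only numpy, scipy, OpenCV 4.12 (cv2) and the standard library are available. Lean on these libraries where they do the work, as an engineer would, in place of code of your own. Each camera call takes 0.05 s, during which the arm holds its last target.

## Task

Slide the clear front panel straight up out of the pastry keeper and stand it upright in the slot of the low wooden rack, lowering it in rather than letting it drop. Then pick up the tongs, reach in through the open front, close them on the pastry, bring it out and finish while holding it still in the tongs, at least 5 cm above the keeper's wire roof. Only the tongs may touch the pastry, and the dreidel, tin box and menorah stay where they are.

Things in the scene. Friction and masses are not known exactly. Their poses are not given: they have to be found in the camera images.
- keeper: Pastry keeper, fixed: wooden floor 150 x 190 mm (12 mm thick) and sides, steel wire roof (bars 24 mm apart, top 91 mm above the sill) and back, front closed by the panel. Origin on the sill; x points from front to back (away from the robot), y left, z up. On its floor a flat grey saucer is fixed, top 20 mm above the sill, 84 mm across, centred at x = -12 mm.
- keeper_mouth (a point): Middle of the keeper's front opening, in the slot plane (keeper x = -70 mm), 50 mm above the sill, axes as the keeper's. The slot is 9 mm wide and open upward; its front lips reach 11 mm in front of this point and 92 mm above the sill. With the panel out the opening is 146 mm wide, from 12 to 86 mm above the sill.
- panel: Lift-out front panel, loose, about 150 g: clear plastic sheet 6 mm thick (along x), 164 mm wide (y), 100 mm high, with a wooden pull strip on its top edge, 12 mm thick, 100 mm wide, 90 to 132 mm above the lower edge. Origin: middle of the lower edge; z up. It starts in the keeper's slot, axes as the keeper's, lower edge 12 mm and top 144 mm above the sill.
- panel_edge (a point): On the wooden pull strip of the panel, 115 mm above the panel's lower edge, at mid width: grip here or up to 5 mm higher from above, one finger in front of and one behind the strip (closing along the panel's x).
- rack: Low light-wood rack, fixed, left or right of the keeper (the tongs lie on the other side): base 70 x 140 mm, two walls 140 mm long (along y), tops 50 mm above the sill, with a 14 mm wide slot between them along y through the centre, slot floor 8 mm above the sill. The panel stands in it with its width along the rack's y. Origin: centre of the underside, on the sill.
- tongs: Steel spring tongs, 110 g, flat on the sill, hinge end to the robot, 225 mm long, 24 mm high. Frame of the left arm; origin on the underside, midway between the two rubber grips while open; x along the middle line to the jaws, z up. Hinge (vertical axis) at x = -90 mm, jaws at x = 111 mm. Squeezing turns both arms inward, so this frame turns by half the joint value.
- grip_a (a point): Outside face of the left rubber grip (flat, 30 mm long, 30 mm high), 20 mm above the underside. Squeeze both grips from above, closing along the tongs' y. Over the outsides they measure 59 mm open, about 40 mm with the jaws on a 40 mm thing.
- grip_b (a point): The same point of the right grip. A spring pushes the grips apart, about 4 N when open, 8 N when closed on the pastry; partly squeezed (about 50 mm over the grips, jaws some 60 mm apart) the tongs already stay in a gripper by friction.
- tongs_b (a joint): Squeeze of the tongs: 0 fully open (83 mm between the jaws), about 0.21 rad with the jaws 40 mm apart and parallel, at most 0.36.
- jaw_a: Left jaw of the tongs, a steel plate 26 mm long, 24 mm high, 6 mm thick; origin: centre of its inner face, 12 mm above the tongs' underside.
- jaw_b: Right jaw, the same; origin: centre of its inner face.
- pastry: Small round doughnut, loose, 45 g: 40 mm across, 34 mm high, upright sides between 11 and 23 mm. Origin: centre of its underside. At the start it stands on the saucer in the keeper, 40 to 60 mm behind the panel.
- pastry_center (a point): Centre of the doughnut, half-way up (17 mm above its underside), 37 mm above the sill at the start.
- dreidel: Bystander: wooden dreidel lying on its side, body 26 mm square, 58 mm long. Origin at its underside.
- tin: Bystander: tin box 94 x 134 x 60 mm. Origin at the centre of its underside.
- menorah: Bystander: slim steel menorah, foot 80 mm across, 220 mm wide along its y, 202 mm high. Origin at the centre of its foot.
Things that resemble listed ones, but are neither listed nor needed, are in the scene too. Leave any pink or turquoise look-alike of the pastry alone.

How it is judged:
By the outcome, as a careful person would: the job done as asked, in the order asked, and still so for the second after the job is handed in, while the arm keeps its last pose, push and grip.
It also fails if it takes over 64 s, if anything falls off the work surface, if the arm or the gripper's body presses on something with over 40 N, if the wrist force passes 120 N, or if a joint passes its speed limit or range.

## Working session

There is one attempt and no reset: what is moved stays moved. The work goes in short steps, Python scripts to look and compute and a tool call to move; the robot and the scene stay as the last step left them, time stands still between calls to the robot, and variables do not carry over. Pictures are saved under pics/ and viewed, and the job is handed in when it is done.

Besides the shell and the picture viewer there is one more tool, called after "Call:" by a JSON object that holds its "name" and its "arguments". play_rows: Moves the arm, as the interface text tells. Its arguments: {"type":"object","properties":{"deltas":{"type":"array","items":{"type":"object","properties":{"gripper":{"type":"number"},"tx":{"type":"number"},"ty":{"type":"number"},"tz":{"type":"number"},"ax":{"type":"number"},"ay":{"type":"number"},"az":{"type":"number"}}}},"squeeze":{"type":"number"}},"required":["deltas"]}

```bash
ls; mkdir -p pics; cat > h.py <<'E'
from station import *
import numpy as np, cv2
from scipy.spatial.transform import Rotation as R
def snap(name,fn=None):
    st=get_state(); s=snapshot(name)
    if name=='wrist':
        T=np.eye(4); T[:3,:3]=R.from_euler('xyz',st['tool_rot']).as_matrix(); T[:3,3]=st['position']
        C=T@np.array(s['tool_from_camera'])
    else:
        C=np.eye(4); r=np.array(s['rotation']); C[:3,:3]=r if r.shape==(3,3) else R.from_euler('xyz',r).as_matrix(); C[:3,3]=s['xyz']
    s['C']=C
    if fn:
        cv2.imwrite('pics/'+fn+'.png',s['img'][:,:,::-1]); np.savez('pics/'+fn+'.npz',img=s['img'],z=s['z_map'],K=s['intrinsics'],C=C)
    return s
def load(fn):
    d=np.load('pics/'+fn+'.npz'); return d['img'],d['z'],d['K'],d['C']
def cloud(fn):
    img,z,K,C=load(fn); v,u=np.mgrid[:z.shape[0],:z.shape[1]]
    P=np.stack([(u-K[0,2])*z/K[0,0],(v-K[1,2])*z/K[1,1],z],-1)
    W=P@C[:3,:3].T+C[:3,3]; W[z<=0]=np.nan
    return W
def proj(fn,p):
    img,z,K,C=load(fn); q=C[:3,:3].T@(np.array(p)-C[:3,3]); q=K@q; return q[:2]/q[2]
def crop(fn,x0,y0,x1,y1,k,out):
    img=load(fn)[0]; cv2.imwrite('pics/'+out+'.png',cv2.resize(img[y0:y1,x0:x1,::-1],None,fx=k,fy=k,interpolation=cv2.INTER_CUBIC))
E
python3 - <<'E'
from h import *
print(get_state())
for n in('side','top','wrist'):
    s=snap(n,n+'0'); print(n,s['intrinsics'],np.round(s['C'],3).tolist())
E
```

```text
pics
{'clock': 0.0, 'qpos': array([ 1.30502702e+00,  3.20298674e-01,  1.56568279e+00,  2.27739919e-05,
        1.25740393e+00, -2.00310658e-02]), 'joint_vel': array([ 0.0003354 , -0.00122779, -0.0001864 ,  0.00028818,  0.0017162 ,
        0.00095606]), 'joint_torque': array([-1.24165877e-04, -4.15516055e+01, -2.34155184e+01, -1.18076186e-04,
        8.43016547e-03,  1.62044671e-05]), 'position': array([139.75625392, 557.22783834, 212.17694257]), 'tool_rot': array([-3.13980071e+00, -5.75557906e-05,  2.89584732e+00]), 'ft_force': array([-0.57159895, -0.02035974,  0.3019824 ]), 'wrist_torque': array([-0.01477611, -0.00094127, -0.00549716]), 'gripper_width': 85.47683671279286}
side [[448.15665361   0.         323.10481872]
 [  0.         448.15665361 196.44381681]
 [  0.           0.           1.        ]] [[0.496, -0.502, 0.708, -409.147], [-0.868, -0.276, 0.412, -546.526], [-0.011, -0.819, -0.573, 885.198], [0.0, 0.0, 0.0, 1.0]]
top [[368.04761341   0.         320.41874273]
 [  0.         368.04761341 198.42647205]
 [  0.           0.           1.        ]] [[0.017, -0.995, 0.1, 477.633], [-1.0, -0.017, 0.004, 15.915], [-0.002, -0.1, -0.995, 979.415], [0.0, 0.0, 0.0, 1.0]]
wrist [[303.83472822   0.         315.17753433]
 [  0.         303.83472822 197.55303965]
 [  0.           0.           1.        ]] [[0.244, 0.934, 0.262, 72.019], [0.97, -0.235, -0.066, 572.47], [-0.0, 0.27, -0.963, 373.058], [0.0, 0.0, 0.0, 1.0]]
```

View pics/top0.png

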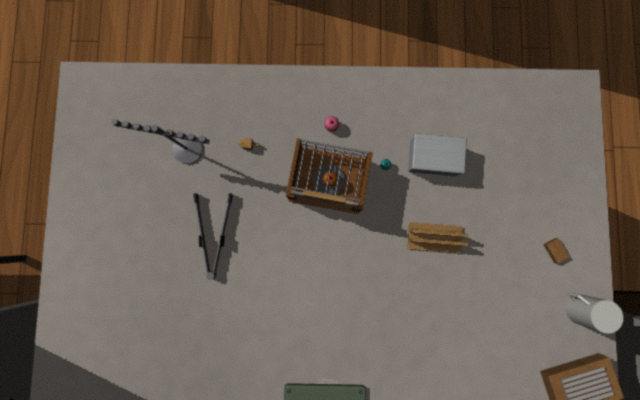

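View pics/side0.png

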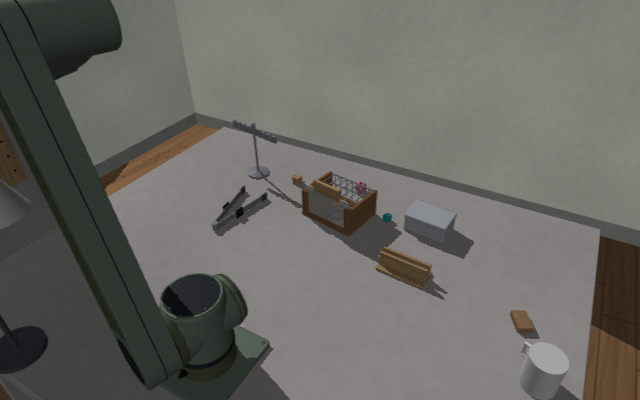

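View pics/wrist0.png

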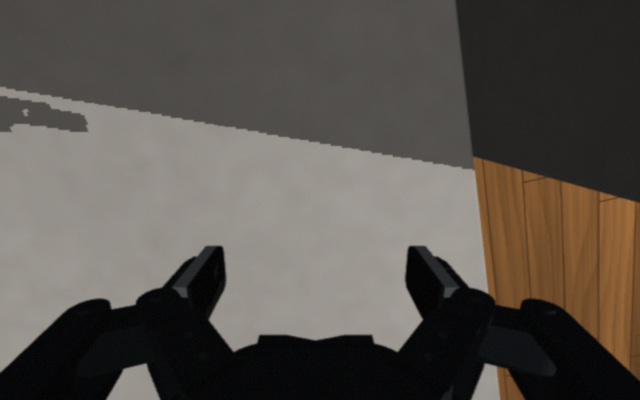

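```bash
python3 - <<'E'
from h import *
crop('top0',270,110,480,260,3.8,'c_top'); crop('side0',190,110,470,300,2.8,'c_side')
W=cloud('top0')
for n,(x0,y0,x1,y1) in dict(keeper=(280,130,380,220),rack=(400,215,475,260),tongs=(190,185,240,285)).items():
    w=W[y0:y1,x0:x1].reshape(-1,3); w=w[np.isfinite(w[:,0])]; w=w[w[:,2]>8]
    print(n,len(w),w.min(0).round(),w.max(0).round(),np.percentile(w[:,2],[5,25,50,75,95]).round(1))
g=W[300:330:10,100:500:100]; print(g[...,2].round(1))
E
```

```text
keeper 4679 [ 538. -106.    8.] [760. 105. 148.] [  9.6  12.1  20.8  89.6 137.1]
rack 781 [ 443. -354.    8.] [ 517. -211.   54.] [ 8.1  9.  19.9 49.  51.4]
tongs 584 [362. 255.   8.] [584. 353.  32.] [ 9.7 16.1 21.7 23.7 28.6]
[[ 1.8  0.8  0.7  0.7]
 [-0.9  0.5  1.2 -1.6]
 [-1.8 -0.3  0.1 -3.2]]
```

View pics/c_top.png

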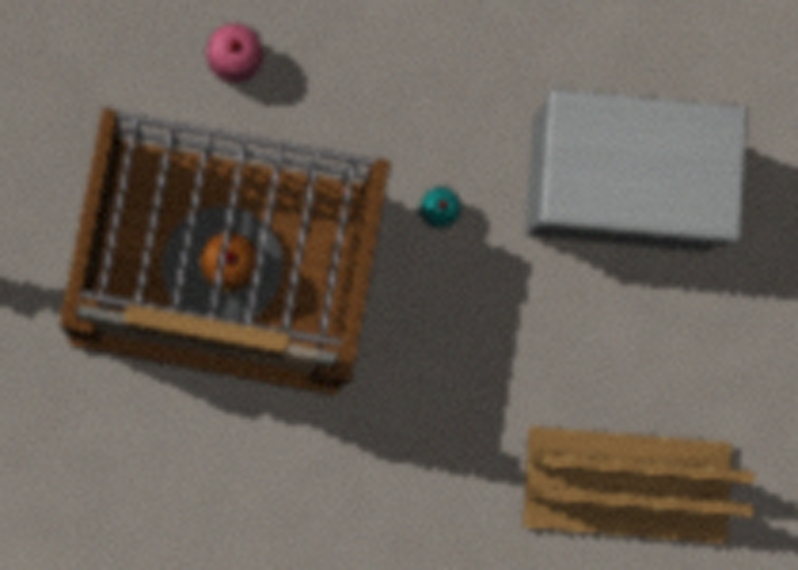

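View pics/c_side.png

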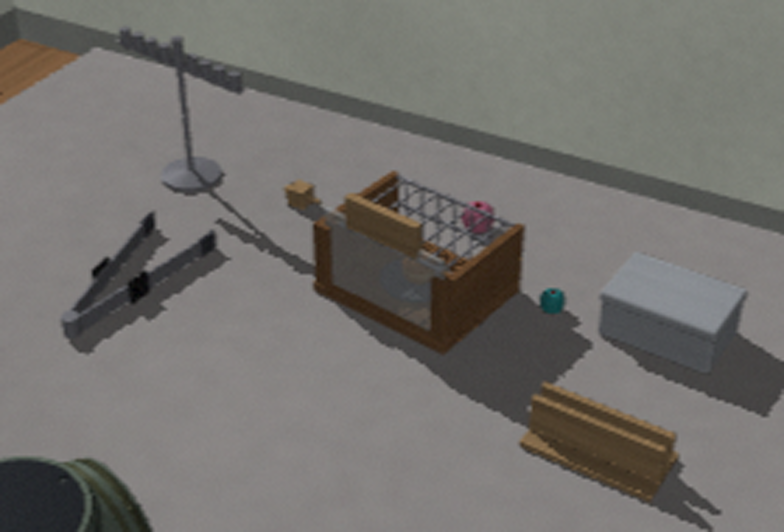

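```bash
python3 - <<'E'
from h import *
W=cloud('top0'); img=load('top0')[0]
def rect(m,n):
    p=W[m][:,:2]; 
    c=p.mean(0); u,s,vt=np.linalg.svd(p-c); d=vt[0]; d=d if d[1]>0 else -d
    yaw=np.arctan2(-d[0],d[1]); # y axis = (-sin,cos)
    a=(p-c)@d; nrm=np.array([d[1],-d[0]]); b=(p-c)@nrm
    print(n,len(p),'c',c.round(1),'z',np.median(W[m][:,2]).round(1),'yaw',yaw.round(4),'along',np.percentile(a,[1,99]).round(1),'across',np.percentile(b,[1,99]).round(1))
    print('   minrect',cv2.minAreaRect(p.astype(np.float32)))
U=np.zeros(W.shape[:2],bool)
def box(x0,y0,x1,y1): m=U.copy(); m[y0:y1,x0:x1]=1; return m
z=W[...,2]
rect(box(280,130,380,220)&(z>125),'strip')
rect(box(400,215,475,260)&(z>43)&(z<60),'rack walls')
rect(box(400,215,475,260)&(z>4)&(z<14),'rack base')
kp=box(280,130,380,220)&(z>83)&(z<96)
print(cv2.minAreaRect(W[kp][:,:2].astype(np.float32)))
# rack walls separate
m=box(400,215,475,260)&(z>43)&(z<60); 
for lo,hi in((440,478),(478,520)):
    rect(m&(W[...,0]>lo)&(W[...,0]<hi),'wall%d'%lo)
# tongs
t=box(185,185,245,285)&(z>12); p=W[t]
import sys
print('tongs extents',p[p[:,0].argmin()].round(),p[p[:,0].argmax()].round())
for xx in range(360,590,12):
    q=p[abs(p[:,0]-xx)<6]; 
    if len(q):
        l=q[q[:,1]>np.median(q[:,1])]; 
        ys=np.sort(q[:,1]); gaps=np.diff(ys); k=gaps.argmax()
        print(xx,len(q),'right',ys[:k+1].min().round(),ys[k].round(),'left',ys[k+1].round() if k+1<len(ys) else None,ys.max().round(),'zmax',np.percentile(q[:,2],90).round())
# doughnut
H=cv2.cvtColor(img,cv2.COLOR_RGB2HSV)
m=box(318,165,345,190)&(H[...,0]<14)&(H[...,1]>190)&(H[...,2]>120)
v,u=np.nonzero(m); print('pastry px',u.mean(),v.mean(),len(u), np.median(W[m],0))
E
```

```text
strip 255 c [566.9  11.1] z 143.0 yaw -0.1743 along [-48.5  48.3] across [-5.4  6.7]
   minrect ((567.4846801757812, 10.845500946044922), (99.24301147460938, 12.379725456237793), 79.9463882446289)
rack walls 363 c [ 478.4 -282.4] z 49.1 yaw -0.0581 along [-69.   69.1] across [-14.8  14.8]
   minrect ((478.45611572265625, -282.59912109375), (140.3359375, 29.869321823120117), 86.37034606933594)
rack base 1055 c [ 478.3 -282. ] z 7.4 yaw -0.0628 along [-69.9  68.7] across [-34.3  34.7]
   minrect ((477.43792724609375, -293.5728454589844), (98.02405548095703, 202.31700134277344), 7.115187168121338)
((628.4113159179688, -0.47383880615234375), (190.1355438232422, 145.2552947998047), 80.26133728027344)
wall440 181 c [ 467.5 -280.8] z 48.9 yaw -0.0645 along [-69.1  68. ] across [-3.9  3.9]
   minrect ((467.4868469238281, -282.00970458984375), (139.21595764160156, 7.948944091796875), 86.3321762084961)
wall478 182 c [ 489.2 -284. ] z 49.4 yaw -0.0642 along [-68.5  70.2] across [-3.9  4. ]
   minrect ((489.3674011230469, -283.28997802734375), (140.33755493164062, 7.980022430419922), 86.29187011
[... 459 characters left out ...]
0 zmax 29.0
456 47 right 271.0 280.0 left 321.0 329.0 zmax 31.0
468 35 right 271.0 276.0 left 324.0 330.0 zmax 31.0
480 22 right 272.0 275.0 left 327.0 331.0 zmax 24.0
492 25 right 270.0 274.0 left 328.0 334.0 zmax 23.0
504 21 right 268.0 272.0 left 331.0 337.0 zmax 24.0
516 20 right 267.0 269.0 left 334.0 338.0 zmax 24.0
528 21 right 265.0 267.0 left 336.0 341.0 zmax 24.0
540 23 right 263.0 267.0 left 340.0 343.0 zmax 25.0
552 23 right 261.0 264.0 left 342.0 347.0 zmax 24.0
564 30 right 257.0 263.0 left 344.0 350.0 zmax 25.0
576 33 right 255.0 261.0 left 345.0 353.0 zmax 26.0
588 5 right 256.0 258.0 left 347.0 353.0 zmax 26.0
pastry px 325.1 176.5 10 [625.32868758   8.62149527  50.5278253 ]
```

```bash
cat > plan.py <<'E'
# usage: plan.py x y z yaw [n] : prints rows from the current measured pose (tool kept pointing down)
from h import *
import sys,json
def plan(tx,ty,tz,yaw,n=None,p0=None,R0=None,quiet=False):
    st=get_state()
    p=np.array(st['position']) if p0 is None else np.array(p0,float)
    Rm=R.from_euler('xyz',st['tool_rot']) if R0 is None else R0
    T=np.array([tx,ty,tz],float); RT=R.from_euler('xyz',[np.pi,0,yaw])
    rv=(Rm.inv()*RT).as_rotvec(); d=np.linalg.norm(T-p)
    if n is None: n=int(max(np.ceil(d/36),np.ceil(np.linalg.norm(rv)/0.118),1))
    rows=[]
    for i in range(n):
        k=n-i
        rv=(Rm.inv()*RT).as_rotvec()/k; t=Rm.inv().apply((T-p)/k)/10
        r=dict(zip(['tx','ty','tz','ax','ay','az'],[float(round(v,2)) for v in t]+[float(round(v,3)) for v in rv]))
        p=p+Rm.apply([10*r['tx'],10*r['ty'],10*r['tz']]); Rm=Rm*R.from_rotvec([r['ax'],r['ay'],r['az']])
        rows.append({a:b for a,b in r.items() if b})
    print(n,'rows; end',p.round(1),Rm.as_euler('xyz').round(4))
    for i in range(0,n,12): print(json.dumps(rows[i:i+12]))
    return p,Rm
if __name__=='__main__':
    a=[float(v) for v in sys.argv[1:]]; plan(*a[:4],n=int(a[4]) if len(a)>4 else None)
E
python3 plan.py 545 14 260 1.397
```

```text
19 rows; end [545.  14. 260.] [-3.1413e+00  3.0000e-04  1.3968e+00]
[{"tx": -2.76, "ty": -2.26, "tz": -0.25, "az": 0.079}, {"tx": -2.93, "ty": -2.03, "tz": -0.25, "az": 0.079}, {"tx": -3.09, "ty": -1.79, "tz": -0.25, "az": 0.079}, {"tx": -3.22, "ty": -1.54, "tz": -0.25, "az": 0.079}, {"tx": -3.33, "ty": -1.28, "tz": -0.25, "az": 0.079}, {"tx": -3.42, "ty": -1.02, "tz": -0.25, "az": 0.079}, {"tx": -3.49, "ty": -0.75, "tz": -0.25, "az": 0.079}, {"tx": -3.54, "ty": -0.47, "tz": -0.25, "az": 0.079}, {"tx": -3.56, "ty": -0.19, "tz": -0.25, "az": 0.079}, {"tx": -3.57, "ty": 0.1, "tz": -0.25, "az": 0.079}, {"tx": -3.55, "ty": 0.38, "tz": -0.25, "az": 0.079}, {"tx": -3.51, "ty": 0.65, "tz": -0.24, "az": 0.079}]
[{"tx": -3.44, "ty": 0.93, "tz": -0.25, "az": 0.079}, {"tx": -3.36, "ty": 1.2, "tz": -0.24, "az": 0.079}, {"tx": -3.25, "ty": 1.46, "tz": -0.25, "az": 0.079}, {"tx": -3.13, "ty": 1.71, "tz": -0.24, "az": 0.078}, {"tx": -2.99, "ty": 1.95, "tz": -0.25, "az": 0.079}, {"tx": -2.82, "ty": 2.18, "tz": -0.24, "ay": 0.001, "az": 0.078}, {"tx": -2.64, "ty": 2.4, "tz": -0.25, "az": 0.079}]
```

Call:
{"name": "play_rows", "arguments": {"deltas": [{"tx": -2.8, "ty": -2.3, "tz": -0.25, "az": 0.08}, {"tx": -2.9, "ty": -2.0, "tz": -0.25, "az": 0.08}, {"tx": -3.1, "ty": -1.8, "tz": -0.25, "az": 0.08}, {"tx": -3.2, "ty": -1.5, "tz": -0.25, "az": 0.08}, {"tx": -3.3, "ty": -1.3, "tz": -0.25, "az": 0.08}, {"tx": -3.4, "ty": -1.0, "tz": -0.25, "az": 0.08}, {"tx": -3.5, "ty": -0.8, "tz": -0.25, "az": 0.08}, {"tx": -3.5, "ty": -0.5, "tz": -0.25, "az": 0.08}, {"tx": -3.6, "ty": -0.2, "tz": -0.25, "az": 0.08}, {"tx": -3.6, "ty": 0.1, "tz": -0.25, "az": 0.08}, {"tx": -3.5, "ty": 0.4, "tz": -0.25, "az": 0.08}, {"tx": -3.5, "ty": 0.7, "tz": -0.25, "az": 0.08}]}}

```text
invalid input at $.deltas[0]: expected keys gripper, tx, ty, tz, ax, ay, az
```

```bash
python3 plan.py 545 14 260 1.397
```

```text
19 rows; end [545.  14. 260.] [-3.1413e+00  3.0000e-04  1.3968e+00]
[{"tx": -2.76, "ty": -2.26, "tz": -0.25, "az": 0.079}, {"tx": -2.93, "ty": -2.03, "tz": -0.25, "az": 0.079}, {"tx": -3.09, "ty": -1.79, "tz": -0.25, "az": 0.079}, {"tx": -3.22, "ty": -1.54, "tz": -0.25, "az": 0.079}, {"tx": -3.33, "ty": -1.28, "tz": -0.25, "az": 0.079}, {"tx": -3.42, "ty": -1.02, "tz": -0.25, "az": 0.079}, {"tx": -3.49, "ty": -0.75, "tz": -0.25, "az": 0.079}, {"tx": -3.54, "ty": -0.47, "tz": -0.25, "az": 0.079}, {"tx": -3.56, "ty": -0.19, "tz": -0.25, "az": 0.079}, {"tx": -3.57, "ty": 0.1, "tz": -0.25, "az": 0.079}, {"tx": -3.55, "ty": 0.38, "tz": -0.25, "az": 0.079}, {"tx": -3.51, "ty": 0.65, "tz": -0.24, "az": 0.079}]
[{"tx": -3.44, "ty": 0.93, "tz": -0.25, "az": 0.079}, {"tx": -3.36, "ty": 1.2, "tz": -0.24, "az": 0.079}, {"tx": -3.25, "ty": 1.46, "tz": -0.25, "az": 0.079}, {"tx": -3.13, "ty": 1.71, "tz": -0.24, "az": 0.078}, {"tx": -2.99, "ty": 1.95, "tz": -0.25, "az": 0.079}, {"tx": -2.82, "ty": 2.18, "tz": -0.24, "ay": 0.001, "az": 0.078}, {"tx": -2.64, "ty": 2.4, "tz": -0.25, "az": 0.079}]
```

All keys are required.

Call:
{"name": "play_rows", "arguments": {"deltas": [{"gripper": 8.5, "tx": -2.8, "ty": -2.3, "tz": -0.25, "ax": 0, "ay": 0, "az": 0.08}, {"gripper": 8.5, "tx": -2.9, "ty": -2.0, "tz": -0.25, "ax": 0, "ay": 0, "az": 0.08}, {"gripper": 8.5, "tx": -3.1, "ty": -1.8, "tz": -0.25, "ax": 0, "ay": 0, "az": 0.08}, {"gripper": 8.5, "tx": -3.2, "ty": -1.5, "tz": -0.25, "ax": 0, "ay": 0, "az": 0.08}, {"gripper": 8.5, "tx": -3.3, "ty": -1.3, "tz": -0.25, "ax": 0, "ay": 0, "az": 0.08}, {"gripper": 8.5, "tx": -3.4, "ty": -1.0, "tz": -0.25, "ax": 0, "ay": 0, "az": 0.08}, {"gripper": 8.5, "tx": -3.5, "ty": -0.8, "tz": -0.25, "ax": 0, "ay": 0, "az": 0.08}, {"gripper": 8.5, "tx": -3.5, "ty": -0.5, "tz": -0.25, "ax": 0, "ay": 0, "az": 0.08}, {"gripper": 8.5, "tx": -3.6, "ty": -0.2, "tz": -0.25, "ax": 0, "ay": 0, "az": 0.08}, {"gripper": 8.5, "tx": -3.6, "ty": 0.1, "tz": -0.25, "ax": 0, "ay": 0, "az": 0.08}, {"gripper": 8.5, "tx": -3.5, "ty": 0.4, "tz": -0.25, "ax": 0, "ay": 0, "az": 0.08}, {"gripper": 8.5, "tx": -3.5, "ty": 0.7, "tz": -0.25, "ax": 0, "ay": 0, "az": 0.08}]}}

```text
clock: 1.15
position: [394.2, 211.7, 243.1]
tool_rot: [-3.142, -0.0, 1.932]
ft_force: [0.2, 0.6, -0.2]
gripper_width: 84.9
```

Call:
{"name": "play_rows", "arguments": {"deltas": [{"gripper": 8.5, "tx": -3.4, "ty": 1.0, "tz": -0.24, "ax": 0, "ay": 0, "az": 0.076}, {"gripper": 8.5, "tx": -3.3, "ty": 1.3, "tz": -0.24, "ax": 0, "ay": 0, "az": 0.076}, {"gripper": 8.5, "tx": -3.2, "ty": 1.5, "tz": -0.24, "ax": 0, "ay": 0, "az": 0.077}, {"gripper": 8.5, "tx": -3.1, "ty": 1.8, "tz": -0.24, "ax": 0, "ay": 0, "az": 0.076}, {"gripper": 8.5, "tx": -2.9, "ty": 2.0, "tz": -0.25, "ax": 0, "ay": 0, "az": 0.077}, {"gripper": 8.5, "tx": -2.8, "ty": 2.2, "tz": -0.24, "ax": 0, "ay": 0, "az": 0.076}, {"gripper": 8.5, "tx": -2.6, "ty": 2.4, "tz": -0.25, "ax": 0, "ay": 0, "az": 0.077}, {"gripper": 8.5, "tx": 0, "ty": 0, "tz": 0, "ax": 0, "ay": 0, "az": 0}]}}

```text
clock: 1.82
position: [548.6, 11.9, 259.6]
tool_rot: [3.139, 0.002, 1.394]
ft_force: [0.0, 0.2, -0.4]
gripper_width: 85.0
```

```bash
python3 - <<'E'
from h import *
snap('wrist','w1'); s=get_state(); print(s['position'],s['tool_rot'],s['qpos'].round(3))
W=cloud('w1'); z=W[...,2]
for lo,hi,n in((125,160,'strip'),):
    m=(z>lo)&(z<hi); p=W[m][:,:2].astype(np.float32); print(n,len(p),cv2.minAreaRect(p),p.mean(0))
E
```

```text
[546.5397478   14.23028963 259.30873616] [-3.14122825e+00  3.90742083e-04  1.39685171e+00] [ 0.005  0.249  1.547 -0.     1.345  0.179]
strip 1402 ((566.776123046875, 8.331851959228516), (98.95867919921875, 12.05754566192627), 80.25084686279297) [566.7772     11.3251915]
```

View pics/w1.png

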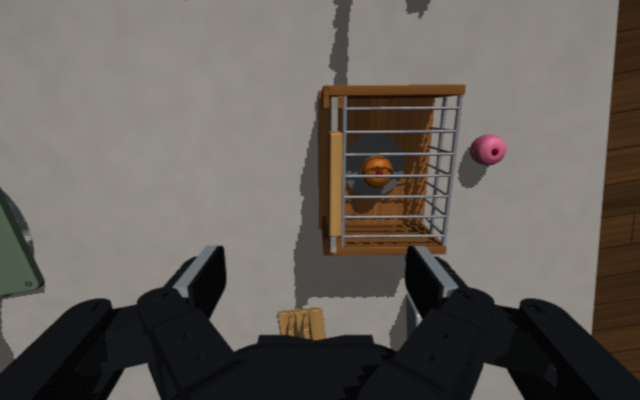

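```bash
python3 - <<'E'
from h import *
img,z,K,C=load('w1'); W=cloud('w1')
H=cv2.cvtColor(img,cv2.COLOR_RGB2HSV)
m=np.zeros(z.shape,bool); m[150:195,355:400]=1
m&=(H[...,0]<16)&(H[...,1]>150)&(W[...,2]>26)&(W[...,2]<70)
p=W[m]; print(len(p),p.min(0),p.max(0),np.median(p,0))
c,r=cv2.minEnclosingCircle(p[(p[:,2]>30)][:,:2].astype(np.float32)); print(c,r)
for zz in (37,): 
    v,u=np.nonzero(m); print(u.min(),u.max(),v.min(),v.max())
crop('w1',310,75,470,260,4,'c_w1')
# frame: keeper coords
th=-0.172; ex=np.array([np.cos(th),np.sin(th)]); ey=np.array([-np.sin(th),np.cos(th)])
o=np.array([567.1,10.5])+70*ex; print('keeper',o)
q=np.array(c)-o; print('pastry in keeper',q@ex,q@ey)
sm=(H[...,1]<90)&(W[...,2]>14)&(W[...,2]<25); sm[:120]=0; sm[210:]=0; sm[:,:345]=0; sm[:,420:]=0
s=W[sm]; c2,r2=cv2.minEnclosingCircle(s[:,:2].astype(np.float32)); q=np.array(c2)-o; print('saucer',c2,r2,q@ex,q@ey)
E
```

```text
632 [604.75892176 -25.04059723  35.92103541] [642.5201398   12.75554841  57.82471698] [621.94595155  -1.74813836  51.29673883]
(623.516357421875, -6.432881832122803) 19.471202850341797
361 392 156 186
keeper [636.06711019  -1.48072252]
pastry in keeper -11.517981463785079 -7.027188614459949
saucer (627.8850708007812, -3.876638650894165) 45.22359848022461 -7.651240081976401 -3.7609450725879263
```

View pics/c_w1.png

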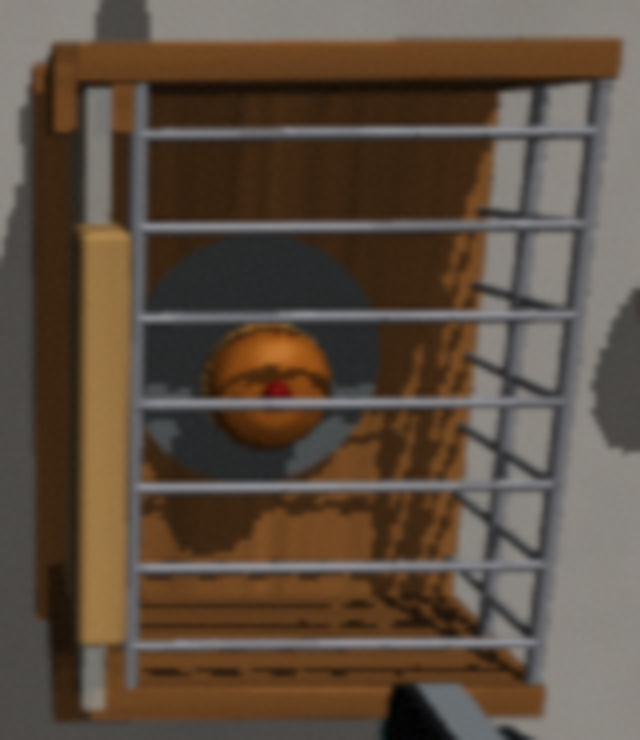

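```bash
python3 plan.py 567.1 10.3 180 1.398;python3 - <<'E'
from plan import *
plan(567.1,10.3,119,1.398,p0=[567.1,10.3,180],R0=R.from_euler('xyz',[np.pi,0,1.398]),n=3)
E
```

```text
3 rows; end [567.1  10.3 180. ] [-3.1412e+00  4.0000e-04  1.3979e+00]
[{"gripper": 8.5, "tx": -0.01, "ty": 0.7, "tz": 2.64, "ax": 0.0, "ay": 0.0, "az": 0.0}, {"gripper": 8.5, "tx": -0.01, "ty": 0.7, "tz": 2.65, "ax": 0.0, "ay": 0.0, "az": -0.001}, {"gripper": 8.5, "tx": -0.01, "ty": 0.7, "tz": 2.64, "ax": 0.0, "ay": 0.0, "az": 0.0}]
3 rows; end [567.1  10.3 119. ] [3.1416 0.     1.398 ]
[{"gripper": 8.5, "tx": 0.0, "ty": 0.0, "tz": 2.03, "ax": 0.0, "ay": 0.0, "az": 0.0}, {"gripper": 8.5, "tx": 0.0, "ty": 0.0, "tz": 2.03, "ax": 0.0, "ay": 0.0, "az": 0.0}, {"gripper": 8.5, "tx": 0.0, "ty": 0.0, "tz": 2.04, "ax": 0.0, "ay": 0.0, "az": 0.0}]
```

Call:
{"name": "play_rows", "arguments": {"deltas": [{"gripper": 8.5, "tx": 0, "ty": 0.7, "tz": 2.6, "ax": 0, "ay": 0, "az": 0}, {"gripper": 8.5, "tx": 0, "ty": 0.7, "tz": 2.6, "ax": 0, "ay": 0, "az": -0.001}, {"gripper": 8.5, "tx": 0, "ty": 0.7, "tz": 2.7, "ax": 0, "ay": 0, "az": 0}, {"gripper": 7, "tx": 0, "ty": 0, "tz": 2.0, "ax": 0, "ay": 0, "az": 0}, {"gripper": 6, "tx": 0, "ty": 0, "tz": 2.0, "ax": 0, "ay": 0, "az": 0}, {"gripper": 5, "tx": 0, "ty": 0, "tz": 2.0, "ax": 0, "ay": 0, "az": 0}, {"gripper": 4, "tx": 0, "ty": 0, "tz": 0, "ax": 0, "ay": 0, "az": 0}, {"gripper": 3, "tx": 0, "ty": 0, "tz": 0, "ax": 0, "ay": 0, "az": 0}], "squeeze": 30}}

```text
clock: 2.53
position: [564.7, 13.8, 120.4]
tool_rot: [-3.139, 0.0, 1.403]
ft_force: [0.2, 0.9, 0.0]
gripper_width: 30.4
```

```bash
python3 - <<'E'
from h import *
s=get_state(); print(s['position'],s['tool_rot'],s['gripper_width'],s['ft_force'])
snap('wrist','w2')
E
```

```text
[564.71461723  13.81593781 120.36830215] [-3.13881219e+00  1.71452851e-04  1.40303639e+00] 30.39955169877372 [0.17032979 0.89680228 0.04296724]
```

View pics/w2.png

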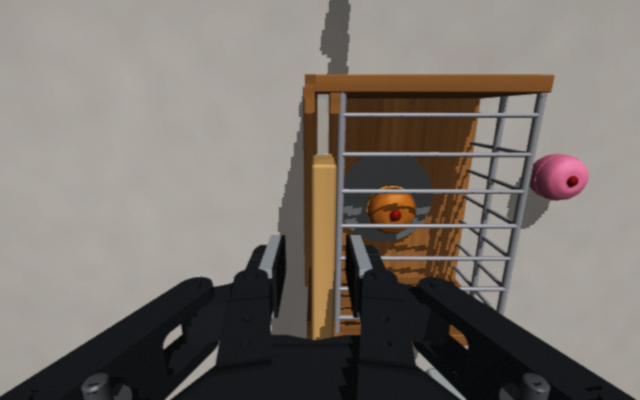

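Call:
{"name": "play_rows", "arguments": {"deltas": [{"gripper": 2, "tx": 0, "ty": 0, "tz": 0, "ax": 0, "ay": 0, "az": 0}, {"gripper": 1.2, "tx": 0, "ty": 0, "tz": 0, "ax": 0, "ay": 0, "az": 0}, {"gripper": 0.5, "tx": 0, "ty": 0, "tz": 0, "ax": 0, "ay": 0, "az": 0}, {"gripper": 0.5, "tx": 0, "ty": 0, "tz": 0, "ax": 0, "ay": 0, "az": 0}, {"gripper": 0.5, "tx": 0, "ty": 0, "tz": 0, "ax": 0, "ay": 0, "az": 0}, {"gripper": 0.5, "tx": 0, "ty": 0, "tz": 0, "ax": 0, "ay": 0, "az": 0}], "squeeze": 40}}

```text
clock: 3.08
position: [567.1, 13.2, 122.7]
tool_rot: [3.138, -0.001, 1.402]
ft_force: [-0.3, 1.0, 5.8]
gripper_width: 9.9
```

```bash
python3 - <<'E'
from h import *
for i in range(3):
    s=get_state(); print(s['clock'],s['position'].round(1),s['tool_rot'].round(4),s['gripper_width'],s['ft_force'],s['qpos'].round(4)); snap('side','s3')
crop('s3',260,140,420,270,4.5,'c_s3')
E
```

```text
3.0833 [567.1  13.2 122.7] [ 3.1380e+00 -1.1000e-03  1.4016e+00] 9.850748714969312 [-0.25387798  0.96945199  5.7668118 ] [2.7000e-03 3.7710e-01 1.7198e+00 6.0000e-04 1.0410e+00 1.7160e-01]
3.1333 [567.1  13.2 122.7] [ 3.1380e+00 -1.1000e-03  1.4017e+00] 9.711338699105657 [0.15649443 1.04234182 6.15418912] [2.7000e-03 3.7710e-01 1.7198e+00 5.0000e-04 1.0410e+00 1.7160e-01]
3.1833 [567.1  13.2 122.7] [ 3.1381e+00 -1.2000e-03  1.4016e+00] 9.805715343911519 [-0.09020017  1.21416141  5.24546929] [2.7000e-03 3.7710e-01 1.7198e+00 6.0000e-04 1.0410e+00 1.7160e-01]
```

View pics/c_s3.png

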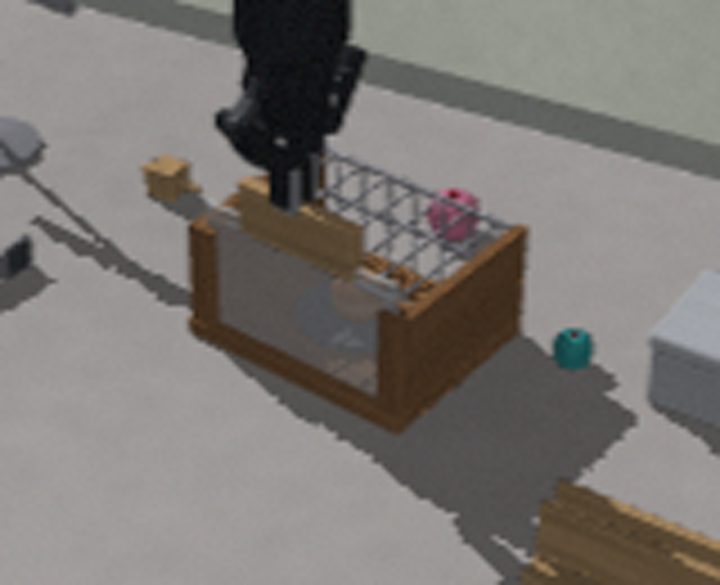

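Call:
{"name": "play_rows", "arguments": {"deltas": [{"gripper": 0.5, "tx": 0, "ty": 0, "tz": -0.3, "ax": 0, "ay": 0, "az": 0}, {"gripper": 0.5, "tx": 0, "ty": 0, "tz": -0.5, "ax": 0, "ay": 0, "az": 0}, {"gripper": 0.5, "tx": 0, "ty": 0, "tz": -1.0, "ax": 0, "ay": 0, "az": 0}, {"gripper": 0.5, "tx": 0, "ty": 0, "tz": -1.0, "ax": 0, "ay": 0, "az": 0}], "squeeze": 40}}

```text
clock: 3.57
position: [565.6, 12.9, 149.4]
tool_rot: [-3.14, 0.0, 1.402]
ft_force: [0.7, -0.3, -1.7]
gripper_width: 9.8
```

```bash
python3 - <<'E'
from h import *
s=get_state(); print(s['clock'],s['position'].round(1),s['tool_rot'].round(4),s['gripper_width'],s['ft_force'],s['wrist_torque']); snap('side','s4')
crop('s4',260,140,420,270,4.5,'c_s4')
E
```

```text
3.5667 [565.6  12.9 149.4] [-3.1405e+00  2.0000e-04  1.4017e+00] 9.82684415281157 [ 0.72421393 -0.32767661 -1.65144687] [-0.05163446 -0.09305739  0.02435543]
```

View pics/c_s4.png

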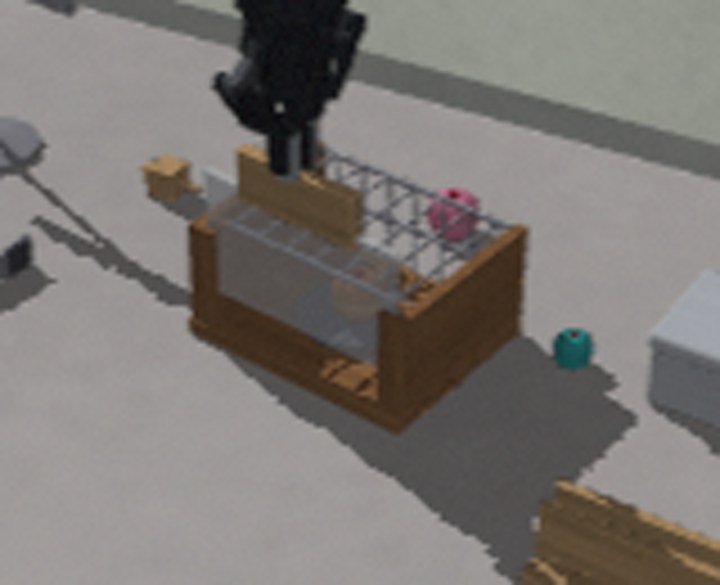

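Call:
{"name": "play_rows", "arguments": {"deltas": [{"gripper": 0.5, "tx": 0, "ty": 0, "tz": -1.5, "ax": 0, "ay": 0, "az": 0}, {"gripper": 0.5, "tx": 0, "ty": 0, "tz": -1.5, "ax": 0, "ay": 0, "az": 0}, {"gripper": 0.5, "tx": 0, "ty": 0, "tz": -1.5, "ax": 0, "ay": 0, "az": 0}, {"gripper": 0.5, "tx": 0, "ty": 0, "tz": -1.5, "ax": 0, "ay": 0, "az": 0}, {"gripper": 0.5, "tx": 0, "ty": 0, "tz": -1.5, "ax": 0, "ay": 0, "az": 0}, {"gripper": 0.5, "tx": 0, "ty": 0, "tz": -1.0, "ax": 0, "ay": 0, "az": 0}]}}

```text
clock: 4.12
position: [566.1, 13.0, 236.0]
tool_rot: [3.14, -0.0, 1.402]
ft_force: [0.9, 0.4, -1.3]
gripper_width: 9.7
```

```bash
python3 - <<'E'
from plan import *
s=get_state(); print(s['clock'],s['position'].round(1),s['tool_rot'].round(4),s['ft_force'])
snap('wrist','w5')
plan(478.4,-281,235,1.508)
E
```

```text
4.1167 [566.1  13.  236. ] [ 3.1398e+00 -4.0000e-04  1.4018e+00] [ 0.91762565  0.37749605 -1.3170148 ]
9 rows; end [ 478.4 -281.   235. ] [3.1413e+00 2.0000e-04 1.5078e+00]
[{"gripper": 8.5, "tx": -3.39, "ty": -0.42, "tz": 0.02, "ax": 0.001, "ay": 0.0, "az": -0.012}, {"gripper": 8.5, "tx": -3.38, "ty": -0.46, "tz": 0.02, "ax": 0.001, "ay": 0.0, "az": -0.012}, {"gripper": 8.5, "tx": -3.37, "ty": -0.5, "tz": 0.03, "ax": 0.0, "ay": 0.0, "az": -0.012}, {"gripper": 8.5, "tx": -3.37, "ty": -0.54, "tz": 0.03, "ax": 0.001, "ay": 0.0, "az": -0.012}, {"gripper": 8.5, "tx": -3.36, "ty": -0.59, "tz": 0.02, "ax": 0.0, "ay": 0.0, "az": -0.012}, {"gripper": 8.5, "tx": -3.36, "ty": -0.62, "tz": 0.03, "ax": 0.001, "ay": 0.0, "az": -0.012}, {"gripper": 8.5, "tx": -3.35, "ty": -0.67, "tz": 0.03, "ax": 0.0, "ay": 0.0, "az": -0.011}, {"gripper": 8.5, "tx": -3.34, "ty": -0.7, "tz": 0.02, "ax": 0.001, "ay": 0.0, "az": -0.012}, {"gripper": 8.5, "tx": -3.33, "ty": -0.74, "tz": 0.03, "ax": 0.0, "ay": -0.001, "az": -0.011}]
```

View pics/w5.png

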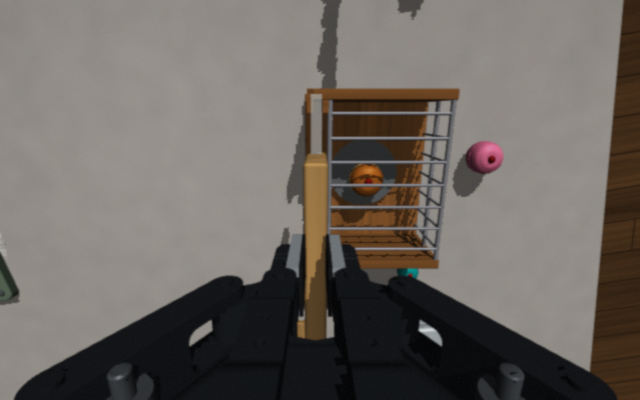

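Call:
{"name": "play_rows", "arguments": {"deltas": [{"gripper": 0.5, "tx": -3.4, "ty": -0.4, "tz": 0, "ax": 0, "ay": 0, "az": -0.012}, {"gripper": 0.5, "tx": -3.4, "ty": -0.5, "tz": 0, "ax": 0, "ay": 0, "az": -0.012}, {"gripper": 0.5, "tx": -3.4, "ty": -0.5, "tz": 0, "ax": 0, "ay": 0, "az": -0.012}, {"gripper": 0.5, "tx": -3.4, "ty": -0.5, "tz": 0, "ax": 0, "ay": 0, "az": -0.012}, {"gripper": 0.5, "tx": -3.3, "ty": -0.6, "tz": 0.1, "ax": 0, "ay": 0, "az": -0.012}, {"gripper": 0.5, "tx": -3.3, "ty": -0.6, "tz": 0.1, "ax": 0, "ay": 0, "az": -0.012}, {"gripper": 0.5, "tx": -3.3, "ty": -0.7, "tz": 0, "ax": 0, "ay": 0, "az": -0.012}, {"gripper": 0.5, "tx": -3.4, "ty": -0.7, "tz": 0, "ax": 0, "ay": 0, "az": -0.012}, {"gripper": 0.5, "tx": -3.4, "ty": -0.7, "tz": 0, "ax": 0, "ay": 0, "az": -0.011}, {"gripper": 0.5, "tx": 0, "ty": 0, "tz": 0, "ax": 0, "ay": 0, "az": 0}, {"gripper": 0.5, "tx": 0, "ty": 0, "tz": 0, "ax": 0, "ay": 0, "az": 0}]}}

```text
clock: 5.08
position: [476.7, -282.8, 231.3]
tool_rot: [-3.14, -0.001, 1.505]
ft_force: [0.2, -0.5, -1.9]
gripper_width: 10.0
```

```bash
python3 - <<'E'
from plan import *
for i in range(3):
    s=get_state(); print(s['clock'],s['position'].round(1),s['tool_rot'].round(4),s['ft_force'])
    snap('wrist','w6')
snap('top','t6'); crop('t6',380,180,500,280,6,'c_t6')
crop('w6',240,120,400,400,2.8,'c_w6')
E
```

```text
5.0833 [ 476.7 -282.8  231.3] [-3.1404e+00 -1.1000e-03  1.5053e+00] [ 0.19840245 -0.45975075 -1.88870895]
5.1333 [ 477.1 -281.6  231.4] [-3.1406e+00 -1.5000e-03  1.5070e+00] [-0.24449075  0.65380864 -0.8042458 ]
5.1833 [ 477.5 -280.9  231.6] [-3.1408e+00 -1.3000e-03  1.5085e+00] [-0.29867933 -0.10112077 -1.55040151]
```

View pics/w6.png

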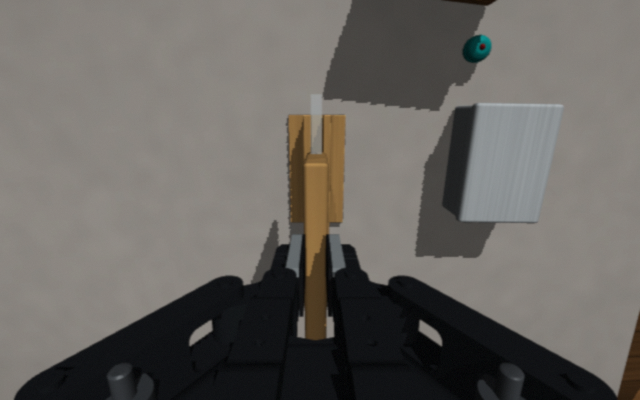

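View pics/c_t6.png

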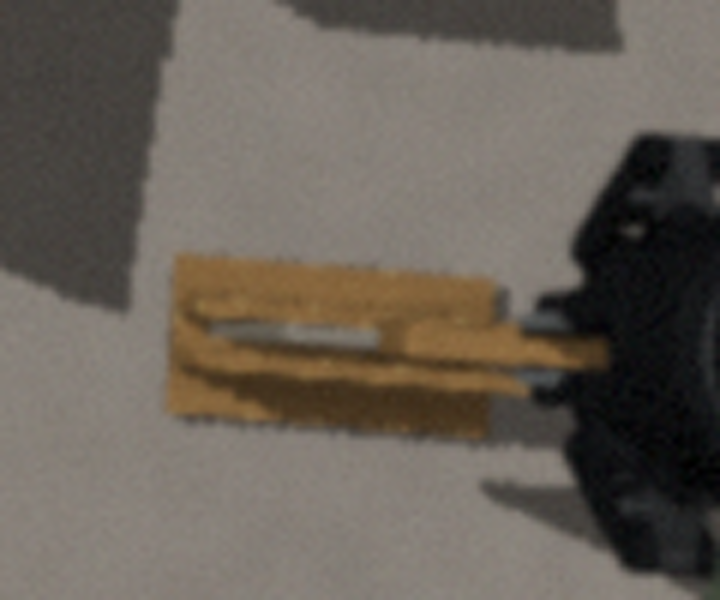

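```bash
python3 - <<'E'
from plan import *
s=get_state(); p=s['position']; Rm=R.from_euler('xyz',s['tool_rot']); print(s['clock'],p)
W=cloud('w6'); T=(W-np.array(p))@Rm.as_matrix()
h=p[2]-T[...,2]
m=(W[...,2]>40)&(W[...,2]<56)&(abs(T[...,1])<40)&(T[...,0]>-60)
m[:100]=0
for lo,hi in((-30,0),(0,30)):
    q=T[m&(T[...,1]>lo)&(T[...,1]<hi)]; print(len(q),q[:,:2].min(0),q[:,:2].max(0)); 
    print(np.polyfit(q[:,0],q[:,1],1))
E
```

```text
5.2833 [ 477.85267221 -280.39338985  231.81108991]
283 [ 12.38297096 -14.4346637 ] [63.77734239 -7.23730517]
[  0.03719979 -12.48556928]
411 [-59.88875925   7.20459393] [63.71253691 15.18666557]
[-0.03021    12.79898597]
```

Call:
{"name": "play_rows", "arguments": {"deltas": [{"gripper": 0.5, "tx": 0, "ty": 0, "tz": 1.5, "ax": 0, "ay": 0, "az": 0}, {"gripper": 0.5, "tx": 0, "ty": 0, "tz": 1.5, "ax": 0, "ay": 0, "az": 0}, {"gripper": 0.5, "tx": 0, "ty": 0, "tz": 1.5, "ax": 0, "ay": 0, "az": 0}, {"gripper": 0.5, "tx": 0, "ty": 0, "tz": 1.0, "ax": 0, "ay": 0, "az": 0}, {"gripper": 0.5, "tx": 0, "ty": 0, "tz": 1.0, "ax": 0, "ay": 0, "az": 0}, {"gripper": 0.5, "tx": 0, "ty": 0, "tz": 0.5, "ax": 0, "ay": 0, "az": 0}, {"gripper": 0.5, "tx": 0, "ty": 0, "tz": 0.5, "ax": 0, "ay": 0, "az": 0}]}}

```text
clock: 5.87
position: [478.0, -281.3, 156.7]
tool_rot: [3.141, -0.0, 1.509]
ft_force: [-0.3, -0.1, -1.2]
gripper_width: 9.9
```

```bash
python3 - <<'E'
from plan import *
snap('side','s7'); crop('s7',340,180,500,300,4.5,'c_s7')
snap('wrist','w7'); 
s=get_state(); print(s['clock'],s['position'].round(1),s['tool_rot'].round(4),s['ft_force'],s['wrist_torque'])
E
```

```text
5.9667 [ 477.5 -281.3  156.5] [-3.1407e+00 -6.0000e-04  1.5091e+00] [-0.29827725 -0.18509447 -1.4311274 ] [-0.02797063 -0.00116642  0.04560248]
```

View pics/c_s7.png

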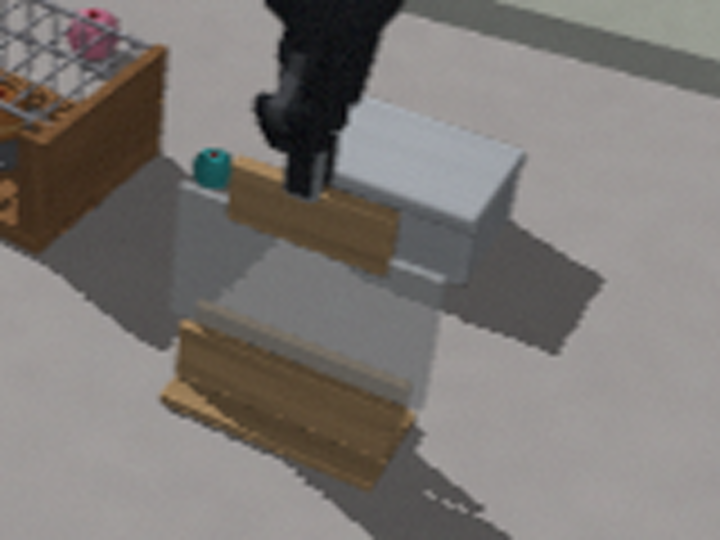

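View pics/w7.png

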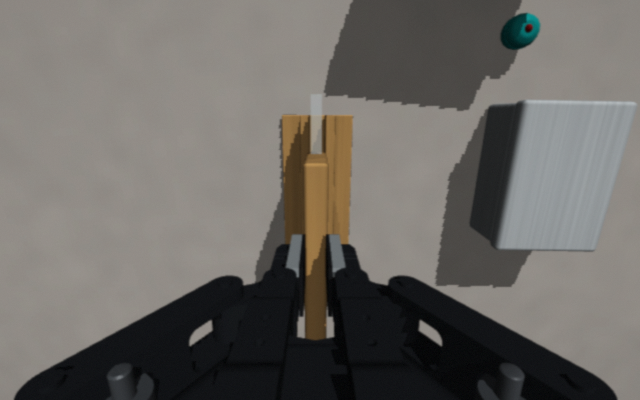

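Panel edge (u≈317) sits centred between the walls (u≈310–325) in the wrist view. Lowering continues, slowing towards the slot floor.

Call:
{"name": "play_rows", "arguments": {"deltas": [{"gripper": 0.5, "tx": 0, "ty": 0, "tz": 1.0, "ax": 0, "ay": 0, "az": 0}, {"gripper": 0.5, "tx": 0, "ty": 0, "tz": 0.8, "ax": 0, "ay": 0, "az": 0}, {"gripper": 0.5, "tx": 0, "ty": 0, "tz": 0.6, "ax": 0, "ay": 0, "az": 0}, {"gripper": 0.5, "tx": 0, "ty": 0, "tz": 0.4, "ax": 0, "ay": 0, "az": 0}, {"gripper": 0.5, "tx": 0, "ty": 0, "tz": 0.3, "ax": 0, "ay": 0, "az": 0}, {"gripper": 0.5, "tx": 0, "ty": 0, "tz": 0.2, "ax": 0, "ay": 0, "az": 0}, {"gripper": 0.5, "tx": 0, "ty": 0, "tz": 0, "ax": 0, "ay": 0, "az": 0}]}}

```text
clock: 6.55
position: [477.5, -281.5, 123.5]
tool_rot: [-3.141, -0.0, 1.509]
ft_force: [0.6, 0.1, -1.3]
gripper_width: 9.7
```

Call:
{"name": "play_rows", "arguments": {"deltas": [{"gripper": 0.5, "tx": 0, "ty": 0, "tz": 0.15, "ax": 0, "ay": 0, "az": 0}, {"gripper": 0.5, "tx": 0, "ty": 0, "tz": 0.15, "ax": 0, "ay": 0, "az": 0}, {"gripper": 0.5, "tx": 0, "ty": 0, "tz": 0.1, "ax": 0, "ay": 0, "az": 0}]}}

```text
clock: 6.8
position: [477.7, -281.7, 120.0]
tool_rot: [3.141, 0.0, 1.509]
ft_force: [0.9, -0.5, -1.9]
gripper_width: 10.3
```

Call:
{"name": "play_rows", "arguments": {"deltas": [{"gripper": 0.5, "tx": 0, "ty": 0, "tz": 0.1, "ax": 0, "ay": 0, "az": 0}, {"gripper": 0.5, "tx": 0, "ty": 0, "tz": 0.1, "ax": 0, "ay": 0, "az": 0}]}}

```text
clock: 6.97
position: [478.2, -281.6, 118.7]
tool_rot: [3.14, -0.0, 1.509]
ft_force: [0.9, 1.9, 7.5]
gripper_width: 9.7
```

Call:
{"name": "play_rows", "arguments": {"deltas": [{"gripper": 1.2, "tx": 0, "ty": 0, "tz": 0, "ax": 0, "ay": 0, "az": 0}, {"gripper": 1.6, "tx": 0, "ty": 0, "tz": 0, "ax": 0, "ay": 0, "az": 0}, {"gripper": 2.2, "tx": 0, "ty": 0, "tz": 0, "ax": 0, "ay": 0, "az": 0}, {"gripper": 3.0, "tx": 0, "ty": 0, "tz": 0, "ax": 0, "ay": 0, "az": 0}]}}

```text
clock: 7.3
position: [477.6, -281.7, 118.0]
tool_rot: [3.142, 0.0, 1.509]
ft_force: [-0.5, 0.3, -0.0]
gripper_width: 29.6
```

```bash
python3 - <<'E'
from plan import *
snap('side','s8'); crop('s8',340,180,500,300,4.5,'c_s8')
snap('wrist','w8'); 
s=get_state(); print(s['clock'],s['position'].round(1),s['tool_rot'].round(4),s['ft_force'],s['gripper_width'])
E
```

```text
7.4 [ 477.6 -281.6  117.9] [-3.1415 -0.      1.5088] [-0.25840966 -0.74005396  0.03608667] 30.14221754726642
```

View pics/c_s8.png

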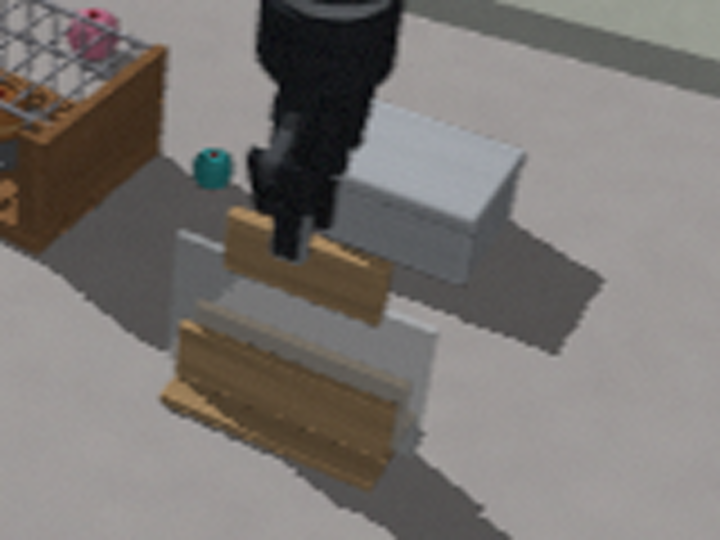

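View pics/w8.png

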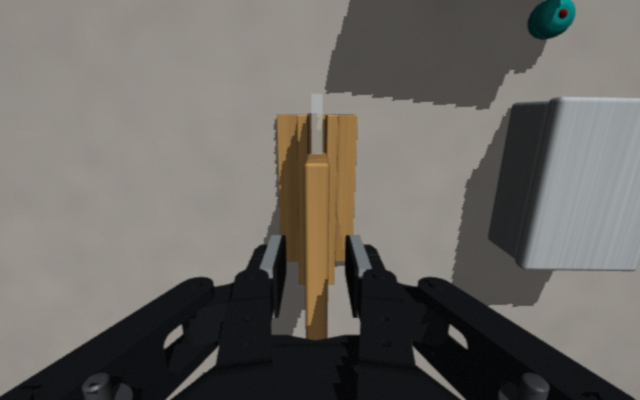

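Call:
{"name": "play_rows", "arguments": {"deltas": [{"gripper": 3.5, "tx": 0, "ty": 0, "tz": -1.0, "ax": 0, "ay": 0, "az": 0}, {"gripper": 4, "tx": 0, "ty": 0, "tz": -2.0, "ax": 0, "ay": 0, "az": 0}, {"gripper": 5, "tx": 0, "ty": 0, "tz": -3.0, "ax": 0, "ay": 0, "az": 0}, {"gripper": 6, "tx": 0, "ty": 0, "tz": -3.0, "ax": 0, "ay": 0, "az": 0}]}}

```text
clock: 7.73
position: [477.2, -281.3, 209.1]
tool_rot: [-3.14, -0.001, 1.509]
ft_force: [0.8, 0.0, -0.1]
gripper_width: 59.4
```

```bash
python3 plan.py 440 300 230 3.166
```

```text
17 rows; end [440. 300. 230.] [-3.1413e+00 -4.0000e-04 -3.1174e+00]
[{"gripper": 8.5, "tx": 3.4, "ty": -0.43, "tz": -0.12, "ax": 0.0, "ay": 0.0, "az": -0.097}, {"gripper": 8.5, "tx": 3.43, "ty": -0.1, "tz": -0.12, "ax": 0.0, "ay": 0.0, "az": -0.098}, {"gripper": 8.5, "tx": 3.42, "ty": 0.24, "tz": -0.12, "ax": 0.0, "ay": 0.0, "az": -0.097}, {"gripper": 8.5, "tx": 3.38, "ty": 0.57, "tz": -0.12, "ax": 0.0, "ay": 0.0, "az": -0.098}, {"gripper": 8.5, "tx": 3.31, "ty": 0.89, "tz": -0.12, "ax": 0.0, "ay": 0.0, "az": -0.097}, {"gripper": 8.5, "tx": 3.21, "ty": 1.21, "tz": -0.12, "ax": 0.0, "ay": 0.0, "az": -0.098}, {"gripper": 8.5, "tx": 3.07, "ty": 1.52, "tz": -0.12, "ax": 0.0, "ay": 0.0, "az": -0.097}, {"gripper": 8.5, "tx": 2.91, "ty": 1.81, "tz": -0.12, "ax": 0.0, "ay": 0.0, "az": -0.098}, {"gripper": 8.5, "tx": 2.72, "ty": 2.08, "tz": -0.12, "ax": 0.0, "ay": 0.0, "az": -0.097}, {"gripper": 8.5, "tx": 2.5, "ty": 2.34, "tz": -0.12, "ax": 0.0, "ay": 0.0, "az": -0.098}, {"gripper": 8.5, "tx": 2.26, "ty": 2.57, "tz": -0.12, "ax": 0.0, "ay": 0.0, "az": -0.097}, {"gripper": 8.5, "tx": 2.0, "ty": 2.78, "tz": -0.12, "ax": 0.0, "ay": 0.0, "az": -0.098}]
[{"gripper": 8.5, "tx": 1.72, "ty": 2.96, "tz": -0.12, "ax": 0.0, "ay": 0.0, "az": -0.097}, {"gripper": 8.5, "tx": 1.43, "ty": 3.12, "tz": -0.12, "ax": 0.0, "ay": 0.0, "az": -0.098}, {"gripper": 8.5, "tx": 1.12, "ty": 3.24, "tz": -0.12, "ax": 0.0, "ay": 0.0, "az": -0.097}, {"gripper": 8.5, "tx": 0.8, "ty": 3.33, "tz": -0.12, "ax": 0.0, "ay": -0.001, "az": -0.098}, {"gripper": 8.5, "tx": 0.47, "ty": 3.39, "tz": -0.12, "ax": 0.001, "ay": 0.0, "az": -0.097}]
```

Call:
{"name": "play_rows", "arguments": {"deltas": [{"gripper": 8.5, "tx": 3.4, "ty": -0.4, "tz": -0.1, "ax": 0, "ay": 0, "az": -0.097}, {"gripper": 8.5, "tx": 3.4, "ty": -0.1, "tz": -0.1, "ax": 0, "ay": 0, "az": -0.098}, {"gripper": 8.5, "tx": 3.4, "ty": 0.2, "tz": -0.1, "ax": 0, "ay": 0, "az": -0.097}, {"gripper": 8.5, "tx": 3.4, "ty": 0.6, "tz": -0.1, "ax": 0, "ay": 0, "az": -0.098}, {"gripper": 8.5, "tx": 3.3, "ty": 0.9, "tz": -0.1, "ax": 0, "ay": 0, "az": -0.097}, {"gripper": 8.5, "tx": 3.2, "ty": 1.2, "tz": -0.1, "ax": 0, "ay": 0, "az": -0.098}, {"gripper": 8.5, "tx": 3.1, "ty": 1.5, "tz": -0.1, "ax": 0, "ay": 0, "az": -0.097}, {"gripper": 8.5, "tx": 2.9, "ty": 1.8, "tz": -0.1, "ax": 0, "ay": 0, "az": -0.098}, {"gripper": 8.5, "tx": 2.7, "ty": 2.1, "tz": -0.1, "ax": 0, "ay": 0, "az": -0.097}, {"gripper": 8.5, "tx": 2.5, "ty": 2.3, "tz": -0.1, "ax": 0, "ay": 0, "az": -0.098}, {"gripper": 8.5, "tx": 2.3, "ty": 2.6, "tz": -0.1, "ax": 0, "ay": 0, "az": -0.097}, {"gripper": 8.5, "tx": 2.0, "ty": 2.8, "tz": -0.1, "ax": 0, "ay": 0, "az": -0.098}]}}

```text
clock: 8.73
position: [451.1, 130.3, 221.0]
tool_rot: [3.141, 0.001, 2.684]
ft_force: [0.2, 0.2, 0.2]
gripper_width: 85.4
```

```bash
python3 plan.py 440 300 230 3.166
```

```text
5 rows; end [440. 300. 230.] [-3.1411e+00  4.0000e-04 -3.1176e+00]
[{"gripper": 8.5, "tx": 1.7, "ty": 2.95, "tz": -0.18, "ax": 0.0, "ay": 0.0, "az": -0.096}, {"gripper": 8.5, "tx": 1.41, "ty": 3.1, "tz": -0.18, "ax": 0.0, "ay": 0.0, "az": -0.097}, {"gripper": 8.5, "tx": 1.1, "ty": 3.22, "tz": -0.18, "ax": 0.0, "ay": 0.0, "az": -0.096}, {"gripper": 8.5, "tx": 0.79, "ty": 3.3, "tz": -0.18, "ax": 0.0, "ay": 0.001, "az": -0.097}, {"gripper": 8.5, "tx": 0.46, "ty": 3.37, "tz": -0.17, "ax": 0.001, "ay": 0.0, "az": -0.096}]
```

Call:
{"name": "play_rows", "arguments": {"deltas": [{"gripper": 8.5, "tx": 1.7, "ty": 2.9, "tz": -0.2, "ax": 0, "ay": 0, "az": -0.096}, {"gripper": 8.5, "tx": 1.4, "ty": 3.1, "tz": -0.2, "ax": 0, "ay": 0, "az": -0.097}, {"gripper": 8.5, "tx": 1.1, "ty": 3.2, "tz": -0.2, "ax": 0, "ay": 0, "az": -0.096}, {"gripper": 8.5, "tx": 0.8, "ty": 3.3, "tz": -0.2, "ax": 0, "ay": 0, "az": -0.097}, {"gripper": 8.5, "tx": 0.5, "ty": 3.4, "tz": -0.2, "ax": 0, "ay": 0, "az": -0.096}, {"gripper": 8.5, "tx": 0, "ty": 0, "tz": 0, "ax": 0, "ay": 0, "az": 0}, {"gripper": 8.5, "tx": 0, "ty": 0, "tz": 0, "ax": 0, "ay": 0, "az": 0}, {"gripper": 8.5, "tx": 0, "ty": 0, "tz": 0, "ax": 0, "ay": 0, "az": 0}]}}

```text
clock: 9.4
position: [440.4, 297.6, 230.3]
tool_rot: [-3.141, 0.0, -3.123]
ft_force: [-0.0, 0.1, -0.1]
gripper_width: 84.9
```

```bash
python3 - <<'E'
from plan import *
s=get_state(); snap('wrist','w9'); 
print(s['clock'],s['position'].round(1),s['tool_rot'].round(4),s['qpos'].round(2))
W=cloud('w9'); z=W[...,2]
m=(z>14)&(z<36)&(W[...,0]<600)&(W[...,1]>240)&(W[...,1]<365)
p=W[m]; np.save('t9.npy',p)
for xx in range(360,600,12):
    q=p[abs(p[:,0]-xx)<6]
    if len(q)>3:
        ys=np.sort(q[:,1]); k=np.diff(ys).argmax()
        print(xx,len(q),ys[0].round(1),ys[k].round(1),ys[k+1].round(1),ys[-1].round(1),'mid',((ys[0]+ys[-1])/2).round(1),'z',np.percentile(q[:,2],[50,90]).round(1))
g=p[p[:,2]>26.5]; print('grips',g.min(0).round(1),g.max(0).round(1)); print(p.min(0),p.max(0))
E
```

```text
9.4 [440.4 297.6 230.3] [-3.1409e+00  1.0000e-04 -3.1228e+00] [ 0.57  0.24  1.63 -0.    1.27 -1.02]
360 75 288.8 305.1 306.2 306.2 mid 297.5 z [23.7 24.7]
372 162 287.7 287.7 288.8 306.4 mid 297.0 z [23.9 25. ]
384 69 286.7 290.2 293.7 308.1 mid 297.4 z [23.1 24.1]
396 53 284.5 288.0 306.9 310.7 mid 297.6 z [22.9 23.8]
408 51 282.3 286.9 309.6 313.5 mid 297.9 z [23.1 23.9]
420 52 281.0 284.6 311.5 316.3 mid 298.7 z [22.8 23.8]
432 53 278.6 282.3 313.9 319.2 mid 298.9 z [22.9 24. ]
444 122 270.3 280.0 316.8 327.8 mid 299.0 z [23.9 30.3]
456 134 270.5 278.7 319.6 328.2 mid 299.3 z [29.  30.3]
468 95 269.2 276.4 321.8 328.5 mid 298.9 z [29.4 30.8]
480 43 271.3 273.9 324.3 328.5 mid 299.9 z [22.8 23.6]
492 45 268.7 272.6 327.2 331.5 mid 300.1 z [22.8 23.9]
504 43 266.2 270.1 329.6 334.6 mid 300.4 z [22.9 23.9]
516 41 264.8 268.7 332.0 336.3 mid 300.5 z [22.7 23.5]
528 43 262.1 266.1 335.1 339.7 mid 300.9 z [22.6 23.5]
540 39 260.7 264.1 337.7 341.4 mid 301.1 z [23.  23.7]
552 48 255.5 262.1 340.2 347.2 mid 301.3 z [22.7 23.7]
564 81 255.0 260.6 342.0 347.8 mid 301.4 z [23.5 24.5]
576 82 253.7 259.2 343.5 349.8 mid 301.7 z [23.6 24.8]
588 6 253.8 255.1 256.4 258.6 mid 256.2 z [23.3 23.7]
grips [441.8 269.2  27.1] [473.1 328.5  31.8]
[360.28469559 253.69286646  14.00358153] [583.62934306 349.7751209   31.78123535]
```

View pics/w9.png

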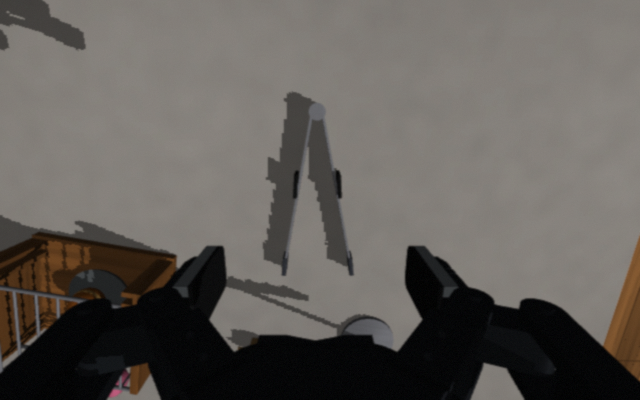

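```bash
python3 - <<'E'
from plan import *
p,r=plan(457.5,299.6,70,-3.1196)
plan(457.5,299.6,9,-3.1196,p0=p,R0=r)
E
```

```text
5 rows; end [457.5 299.6  70. ] [ 3.1411  0.     -3.1197]
[{"gripper": 8.5, "tx": -0.34, "ty": 0.05, "tz": 3.2, "ax": 0.0, "ay": 0.0, "az": -0.001}, {"gripper": 8.5, "tx": -0.34, "ty": 0.04, "tz": 3.21, "ax": 0.0, "ay": 0.0, "az": -0.001}, {"gripper": 8.5, "tx": -0.34, "ty": 0.05, "tz": 3.2, "ax": 0.0, "ay": 0.0, "az": -0.001}, {"gripper": 8.5, "tx": -0.34, "ty": 0.04, "tz": 3.21, "ax": 0.0, "ay": 0.0, "az": -0.001}, {"gripper": 8.5, "tx": -0.35, "ty": 0.05, "tz": 3.2, "ax": -0.001, "ay": 0.0, "az": 0.0}]
2 rows; end [457.5 299.6   9. ] [ 3.1411  0.     -3.1197]
[{"gripper": 8.5, "tx": 0.0, "ty": 0.0, "tz": 3.05, "ax": 0.0, "ay": 0.0, "az": 0.0}, {"gripper": 8.5, "tx": 0.0, "ty": -0.01, "tz": 3.05, "ax": 0.0, "ay": 0.0, "az": 0.0}]
```

Call:
{"name": "play_rows", "arguments": {"deltas": [{"gripper": 8.5, "tx": -0.34, "ty": 0.05, "tz": 3.2, "ax": 0, "ay": 0, "az": -0.001}, {"gripper": 8.5, "tx": -0.34, "ty": 0.05, "tz": 3.2, "ax": 0, "ay": 0, "az": -0.001}, {"gripper": 8.5, "tx": -0.34, "ty": 0.05, "tz": 3.2, "ax": 0, "ay": 0, "az": -0.001}, {"gripper": 8.5, "tx": -0.34, "ty": 0.04, "tz": 3.2, "ax": 0, "ay": 0, "az": 0}, {"gripper": 8.5, "tx": -0.35, "ty": 0.05, "tz": 3.2, "ax": 0, "ay": 0, "az": 0}, {"gripper": 8.5, "tx": 0, "ty": 0, "tz": 2.0, "ax": 0, "ay": 0, "az": 0}, {"gripper": 8.5, "tx": 0, "ty": 0, "tz": 1.0, "ax": 0, "ay": 0, "az": 0}, {"gripper": 8.5, "tx": 0, "ty": 0, "tz": 0, "ax": 0, "ay": 0, "az": 0}, {"gripper": 8.5, "tx": 0, "ty": 0, "tz": 0, "ax": 0, "ay": 0, "az": 0}]}}

```text
clock: 10.2
position: [458.2, 300.3, 40.7]
tool_rot: [3.141, 0.001, -3.121]
ft_force: [0.3, -0.1, 1.1]
gripper_width: 84.9
```

```bash
python3 - <<'E'
from plan import *
s=get_state(); snap('wrist','w10'); 
print(s['clock'],s['position'].round(1),s['tool_rot'].round(4))
W=cloud('w10'); T=(W-s['position'])@R.from_euler('xyz',s['tool_rot']).as_matrix()
z=W[...,2]; g=T[(z>26.5)&(z<34)&(abs(T[...,1])<33)&(abs(T[...,0])<30)]
print(g.min(0),g.max(0))
E
```

```text
10.2 [458.2 300.3  40.7] [ 3.1413e+00  5.0000e-04 -3.1208e+00]
[-14.48642635 -31.51492227   8.71768845] [15.70103125 28.0963235  14.11362322]
```

View pics/w10.png

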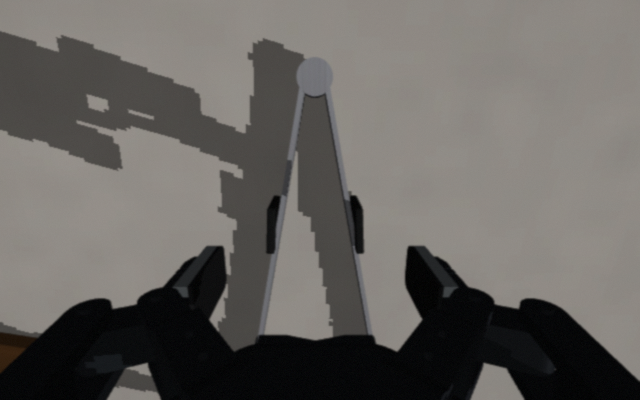

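Call:
{"name": "play_rows", "arguments": {"deltas": [{"gripper": 8.5, "tx": 0.05, "ty": -0.1, "tz": 1.5, "ax": 0, "ay": 0, "az": 0}, {"gripper": 8.5, "tx": 0, "ty": 0, "tz": 1.0, "ax": 0, "ay": 0, "az": 0}, {"gripper": 8.5, "tx": 0, "ty": 0, "tz": 0.6, "ax": 0, "ay": 0, "az": 0}, {"gripper": 8.0, "tx": 0, "ty": 0, "tz": 0, "ax": 0, "ay": 0, "az": 0}, {"gripper": 7.5, "tx": 0, "ty": 0, "tz": 0, "ax": 0, "ay": 0, "az": 0}, {"gripper": 7.0, "tx": 0, "ty": 0, "tz": 0, "ax": 0, "ay": 0, "az": 0}], "squeeze": 30}}

```text
clock: 10.75
position: [457.5, 300.2, 9.6]
tool_rot: [3.141, 0.001, -3.119]
ft_force: [0.4, 0.4, -0.3]
gripper_width: 70.2
```

Call:
{"name": "play_rows", "arguments": {"deltas": [{"gripper": 6.5, "tx": 0, "ty": 0, "tz": 0, "ax": 0, "ay": 0, "az": 0}, {"gripper": 6.0, "tx": 0, "ty": 0, "tz": 0, "ax": 0, "ay": 0, "az": 0}, {"gripper": 5.7, "tx": 0, "ty": 0, "tz": 0, "ax": 0, "ay": 0, "az": 0}, {"gripper": 5.4, "tx": 0, "ty": 0, "tz": 0, "ax": 0, "ay": 0, "az": 0}, {"gripper": 5.1, "tx": 0, "ty": 0, "tz": 0, "ax": 0, "ay": 0, "az": 0}, {"gripper": 4.8, "tx": 0, "ty": 0, "tz": 0, "ax": 0, "ay": 0, "az": 0}, {"gripper": 4.8, "tx": 0, "ty": 0, "tz": 0, "ax": 0, "ay": 0, "az": 0}, {"gripper": 4.8, "tx": 0, "ty": 0, "tz": 0, "ax": 0, "ay": 0, "az": 0}]}}

```text
clock: 11.42
position: [457.1, 299.9, 9.1]
tool_rot: [3.141, 0.0, -3.119]
ft_force: [-0.1, 0.1, 1.1]
gripper_width: 48.1
```

```bash
python3 - <<'E'
from plan import *
s=get_state(); snap('wrist','w11'); 
print(s['clock'],s['position'].round(1),s['tool_rot'].round(4),s['gripper_width'],s['ft_force'])
E
```

```text
11.4167 [457.1 299.9   9.1] [ 3.1415e+00  1.0000e-04 -3.1193e+00] 48.141271537666334 [-0.11625716  0.08368898  1.12216152]
```

View pics/w11.png

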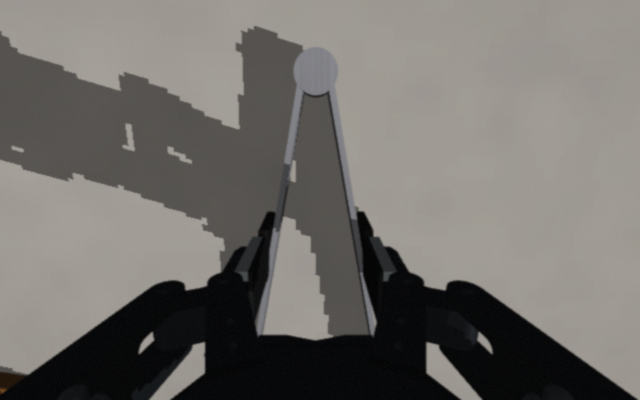

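Call:
{"name": "play_rows", "arguments": {"deltas": [{"gripper": 4.8, "tx": 0, "ty": 0, "tz": -0.3, "ax": 0, "ay": 0, "az": 0}, {"gripper": 4.8, "tx": 0, "ty": 0, "tz": -0.6, "ax": 0, "ay": 0, "az": 0}, {"gripper": 4.8, "tx": 0, "ty": 0, "tz": -1.0, "ax": 0, "ay": 0, "az": 0}, {"gripper": 4.8, "tx": 0, "ty": 0, "tz": -1.0, "ax": 0, "ay": 0, "az": 0}, {"gripper": 4.8, "tx": 0, "ty": 0, "tz": -1.0, "ax": 0, "ay": 0, "az": 0}, {"gripper": 4.8, "tx": 0, "ty": 0, "tz": 0, "ax": 0, "ay": 0, "az": 0}]}}

```text
clock: 11.97
position: [458.7, 300.8, 50.9]
tool_rot: [3.139, 0.005, -3.119]
ft_force: [0.0, -0.4, -0.6]
gripper_width: 48.2
```

```bash
python3 - <<'E'
from plan import *
s=get_state(); snap('wrist','w12'); snap('side','s12'); crop('s12',180,150,320,270,5,'c_s12')
print(s['clock'],s['position'].round(1),s['tool_rot'].round(4),s['gripper_width'],s['ft_force'],s['wrist_torque'])
E
```

```text
11.9667 [458.7 300.8  50.9] [ 3.1388  0.0047 -3.1194] 48.19704883930966 [ 0.02045836 -0.36506157 -0.55311738] [ 0.04394275 -0.0007054  -0.00974279]
```

View pics/c_s12.png

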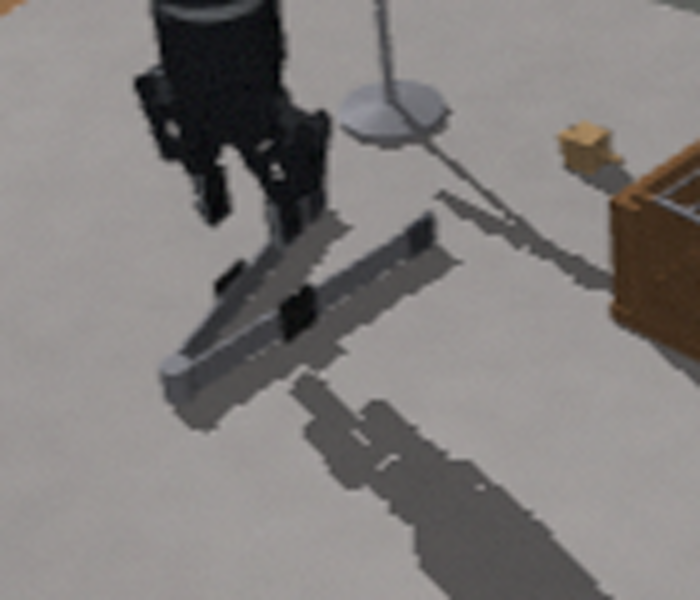

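View pics/w12.png

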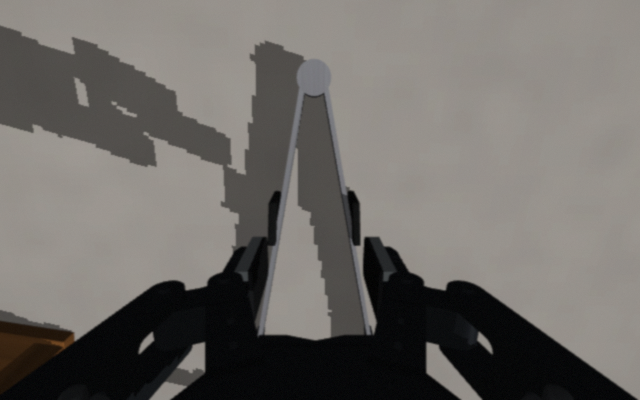

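```bash
python3 - <<'E'
from plan import *
crop('w11',200,180,440,350,3.3,'c_w11')
for f,p,r in(('w11',[457.1,299.9,9.1],[3.1415,0,-3.1193]),('w12',[458.7,300.8,50.9],[3.1388,.0047,-3.1194])):
    W=cloud(f); T=(W-np.array(p))@R.from_euler('xyz',r).as_matrix()
    for (u,v) in((268,220),(255,245),(243,270),(362,218),(375,243),(390,270),(245,245),(232,300),(350,200),(315,75),(262,330),(372,330)):
        print(f,u,v,T[v,u].round(1),W[v,u].round(1))
E
```

```text
w11 268 220 [ 14.4 -26.9  -7.4] [443.3 272.7  16.5]
w11 255 245 [ 12.1 -28.9 -34.1] [445.7 270.7  43.2]
w11 243 270 [ 12.2 -29.2 -56.9] [445.6 270.5  66. ]
w11 362 218 [14.3 23.9 -4.4] [442.2 323.5  13.5]
w11 375 243 [ 12.   25.8 -32.2] [444.5 325.4  41.3]
w11 390 270 [ 12.6  26.5 -58. ] [443.9 326.1  67.1]
w11 245 245 [ -7.4 -44.1   8.6] [465.5 256.    0.5]
w11 232 300 [ 17.9 -25.7 -84.6] [439.7 273.8  93.7]
w11 350 200 [ 27.5  15.8 -14.4] [429.3 315.1  23.5]
w11 315 75 [ 85.9  -1.6 -15.5] [371.3 296.4  24.6]
w11 262 330 [-54.6 -33.3  -8.3] [512.4 267.8  17.4]
w11 372 330 [-50.2  30.8 -13.9] [506.6 331.8  23. ]
w12 268 220 [  3.6 -31.7  22.4] [455.9 269.1  28.4]
w12 255 245 [ 12.4 -28.7 -35. ] [446.7 271.8  85.7]
w12 243 270 [ 12.5 -28.9 -57.6] [446.6 271.5 108.4]
w12 362 218 [-5.1 33.  50.2] [463.3 334.    0.8]
w12 375 243 [ 12.6  25.6 -33.3] [445.4 326.1  84.2]
w12 390 270 [ 12.   26.9 -56.9] [445.8 327.2 107.9]
w12 245 245 [-26.9 -54.7  51.1] [ 4.870e+02  2.469e+02 -2.000e-01]
w12 232 300 [ 18.4 -25.4 -85.3] [440.5 274.8 136. ]
w12 350 200 [14.2 21.4 31.3] [444.1 322.   19.6]
w12 315 75 [90.6 -1.5 27. ] [368.3 297.4  23.5]
w12 262 330 [-84.7 -40.8  28.6] [544.5 261.9  22.6]
w12 372 330 [-102.7   45.2   50.3] [560.6 348.4   1.2]
```

View pics/c_w11.png

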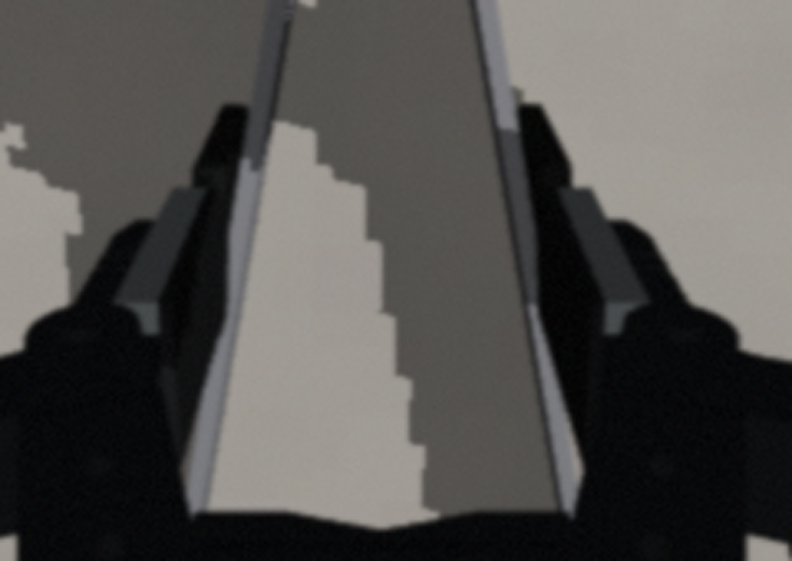

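```bash
python3 - <<'E'
from plan import *
s=snapshot('wrist'); print(np.round(s['tool_from_camera'],3))
M=np.linalg.inv(np.array(s['tool_from_camera'])); K=s['intrinsics']
for p in((11,-28,8),(11,-28,0),(11,-28,-11),(11,-28,-22),(11,-28,-34),(-11,-28,8),(0,-25,-11),(-11,-25,-33)):
    q=M@np.array([*p,1]); q=K@q[:3]; print(p,(q[:2]/q[2]).round(1))
st=get_state()
W=cloud('w12'); T=(W-np.array([458.7,300.8,50.9]))@R.from_euler('xyz',[3.1388,.0047,-3.1194]).as_matrix()
for v in range(230,320,6):
    row=T[v,225:300]; k=np.nanargmax(row[:,2]<-5) ; print(v,[tuple(T[v,u].round(0)) for u in (240,246,252,258,262,266)])
E
```

```text
[[-1.00000e-03 -9.63000e-01 -2.71000e-01  6.99330e+01]
 [ 1.00000e+00 -2.00000e-03  1.00000e-03 -1.73400e+00]
 [-1.00000e-03 -2.71000e-01  9.63000e-01 -1.60809e+02]
 [ 0.00000e+00  0.00000e+00  0.00000e+00  1.00000e+00]]
(11, -28, 8) [270.1 216.5]
(11, -28, 0) [268.1 221.2]
(11, -28, -11) [265.1 228.4]
(11, -28, -22) [261.5 236.6]
(11, -28, -34) [257.1 247. ]
(-11, -28, 8) [271.6 250.7]
(0, -25, -11) [271.6 247.5]
(-11, -25, -33) [266.2 288.5]
230 [(np.float64(-15.0), np.float64(-58.0), np.float64(51.0)), (np.float64(-15.0), np.float64(-53.0), np.float64(52.0)), (np.float64(-14.0), np.float64(-49.0), np.float64(51.0)), (np.float64(-15.0), np.float64(-44.0), np.float64(51.0)), (np.float64(-15.0), np.float64(-41.0), np.float64(51.0)), (np.float64(-15.0), np.float64(-38.0), np.float64(51.0))]
236 [(np.float64(-20.0), np.float64(-58.0), np.float64(52.0)), (np.float64(-19.0), np.float64(-53.0), np.float64(51.0)), (np.float64(-20.0), np.float64(-49.0), np.float64(52.0)), (np.float64(-20.0), np.float64(-44.0), np.float64(51.0)), (np.float64(-19.0), np.float64(-41.0), np.float64(51.0)), (np.
[... 3922 characters left out ...]
(np.float64(19.0), np.float64(-22.0), np.float64(-90.0)), (np.float64(18.0), np.float64(-21.0), np.float64(-88.0)), (np.float64(-3.0), np.float64(-26.0), np.float64(-58.0)), (np.float64(-9.0), np.float64(-25.0), np.float64(-51.0)), (np.float64(-82.0), np.float64(-44.0), np.float64(51.0)), (np.float64(-66.0), np.float64(-37.0), np.float64(29.0))]
314 [(np.float64(19.0), np.float64(-21.0), np.float64(-92.0)), (np.float64(18.0), np.float64(-20.0), np.float64(-92.0)), (np.float64(18.0), np.float64(-18.0), np.float64(-91.0)), (np.float64(-88.0), np.float64(-48.0), np.float64(51.0)), (np.float64(-70.0), np.float64(-40.0), np.float64(28.0)), (np.float64(-78.0), np.float64(-39.0), np.float64(39.0))]
```

```bash
python3 - <<'E'
from plan import *
W=cloud('s12')
for u,v in((222,188),(222,192),(223,193),(236,192),(236,196),(237,198),(238,198)): print(u,v,W[v,u].round(1))
W=cloud('s4')
# finger front tip at crop(290,200)/4.5+(260,140)
for u,v in((324,172),(324,176),(324,178),(324,180),(324,182),(324,184),(324,190)): print(u,v,W[v,u].round(1))
E
```

```text
222 188 [453.9 327.3  94.5]
222 192 [448.7 325.   83. ]
223 193 [446.4 319.1  82.5]
236 192 [451.1 267.7 100.5]
236 196 [448.7 267.9  86.7]
237 198 [453.4 269.4  75.6]
238 198 [451.6 263.5  78.7]
324 172 [552.3   9.  195.6]
324 176 [551.    8.4 182.7]
324 178 [550.    7.9 176.5]
324 180 [550.9   8.6 168.8]
324 182 [558.6  13.1 156. ]
324 184 [560.5  14.3 147.4]
324 190 [562.9  15.9 123.7]
```

```bash
python3 - <<'E'
from plan import *
M=np.linalg.inv
for f,lab in(('w0' if 0 else 'wrist0',85),('w9',85),('w12',48),('w8',30),('w7',10),('w5',10)):
    img,z,K,C=load(f)
    s=np.array([[-1e-3,-.963,-.271,69.933],[1,-.002,.001,-1.734],[-.001,-.271,.963,-160.809]])
    v,u=np.mgrid[:400,:640]; P=np.stack([(u-K[0,2])*z/K[0,0],(v-K[1,2])*z/K[1,1],z],-1)
    T=P@s[:,:3].T+s[:,3]; T[z<=0]=np.nan
    for side in(-1,1):
        y=T[...,1]+1.5
        m=(T[...,2]<-2)&(T[...,2]>-45)&(abs(T[...,0])<16)&(y*side>lab/2-4)&(y*side<lab/2+14)
        q=T[m]
        if len(q): print(f,lab,side,len(q),'z top percentiles',np.percentile(q[:,2],[50,90,97,100]).round(1),'x',np.percentile(q[:,0],[0,100]).round(1),'y',np.percentile(q[:,1],[0,100]).round(1))
E
```

```text
wrist0 85 -1 656 z top percentiles [-39.6 -33.8 -32.2 -30.7] x [-9.8 13.1] y [-57.8 -43.6]
wrist0 85 1 645 z top percentiles [-39.7 -34.1 -32.3 -31.1] x [-10.2  13.1] y [40.7 54.8]
w9 85 -1 649 z top percentiles [-39.5 -33.8 -31.9 -31. ] x [-10.3  13. ] y [-57.5 -43.3]
w9 85 1 640 z top percentiles [-39.4 -33.8 -32.  -30.8] x [-10.3  12.9] y [40.5 54.7]
w12 48 -1 866 z top percentiles [-36.  -26.2 -22.8 -19.7] x [-10.   13.3] y [-39.4 -25.2]
w12 48 1 866 z top percentiles [-35.9 -26.2 -23.  -20.1] x [-10.3  13.2] y [22.2 36.1]
w8 30 -1 819 z top percentiles [-35.1 -25.2 -21.8 -17.8] x [-9.6 13.2] y [-30.2 -16.3]
w8 30 1 808 z top percentiles [-35.2 -25.  -21.8 -17.9] x [-10.3  13.2] y [13.3 27.1]
w7 10 -1 1138 z top percentiles [-27.4 -20.5 -20.  -18.7] x [-16.   15.9] y [-20.1  -2.7]
w7 10 1 1149 z top percentiles [-27.4 -20.6 -20.1 -19. ] x [-15.9  15.9] y [-0.2 17.1]
w5 10 -1 1145 z top percentiles [-27.6 -20.5 -20.1 -19. ] x [-16.  16.] y [-20.2  -2.7]
w5 10 1 1143 z top percentiles [-27.6 -20.6 -20.1 -19.1] x [-16.  16.] y [-0.2 17.1]
```

Call:
{"name": "play_rows", "arguments": {"deltas": [{"gripper": 6.5, "tx": 0, "ty": 0, "tz": 0, "ax": 0, "ay": 0, "az": 0}, {"gripper": 8.5, "tx": 0, "ty": 0, "tz": 0, "ax": 0, "ay": 0, "az": 0}, {"gripper": 8.5, "tx": 0, "ty": 0, "tz": 0, "ax": 0, "ay": 0, "az": 0}]}}

```text
clock: 12.37
position: [456.8, 299.7, 47.6]
tool_rot: [-3.141, -0.001, -3.119]
ft_force: [-0.5, -0.5, -0.1]
gripper_width: 81.5
```

```bash
python3 - <<'E'
from plan import *
s=get_state(); snap('wrist','w13'); 
print(s['clock'],s['position'].round(1),s['tool_rot'].round(4))
W=cloud('w13'); T=(W-s['position'])@R.from_euler('xyz',s['tool_rot']).as_matrix()
z=W[...,2]; g=T[(z>26)&(z<34)&(abs(T[...,1])<33)&(abs(T[...,0])<30)]
print(g.min(0),g.max(0))
m=(z>14)&(z<34)&(abs(T[...,1])<36)&(T[...,0]<110)&(T[...,0]>-60); p=T[m]
for xx in (80,60,50,40,30,0,-20,-30):
    q=p[abs(p[:,0]-xx)<5]
    if len(q)>3: print(xx,q[:,1].min().round(1),q[:,1].max().round(1),((q[:,1].min()+q[:,1].max())/2).round(2))
E
```

```text
12.3667 [456.8 299.7  47.6] [-3.1412e+00 -9.0000e-04 -3.1194e+00]
[-15.87838692 -31.28509022  15.78660434] [14.50671025 29.22547589 21.45815642]
80 -10.9 8.4 -1.25
60 -14.2 12.2 -0.99
50 -16.2 14.3 -0.96
40 -18.4 16.4 -1.01
30 -20.5 18.5 -1.03
0 -30.1 28.0 -1.04
-20 -30.6 28.6 -1.0
-30 -31.6 29.7 -0.97
```

Call:
{"name": "play_rows", "arguments": {"deltas": [{"gripper": 8.5, "tx": 0, "ty": 0, "tz": 2.0, "ax": 0, "ay": 0, "az": 0}, {"gripper": 8.5, "tx": 0, "ty": 0, "tz": 1.5, "ax": 0, "ay": 0, "az": 0}, {"gripper": 8.5, "tx": 0, "ty": 0, "tz": 1.2, "ax": 0, "ay": 0, "az": 0}, {"gripper": 8.5, "tx": 0, "ty": 0, "tz": 0.8, "ax": 0, "ay": 0, "az": 0}, {"gripper": 8.5, "tx": 0, "ty": 0, "tz": 0.5, "ax": 0, "ay": 0, "az": 0}, {"gripper": 8.0, "tx": 0, "ty": 0, "tz": 0, "ax": 0, "ay": 0, "az": 0}, {"gripper": 7.5, "tx": 0, "ty": 0, "tz": 0, "ax": 0, "ay": 0, "az": 0}]}}

```text
clock: 13.0
position: [457.3, 300.0, -11.9]
tool_rot: [3.141, 0.0, -3.119]
ft_force: [-0.8, 0.4, 0.1]
gripper_width: 75.2
```

Call:
{"name": "play_rows", "arguments": {"deltas": [{"gripper": 7.0, "tx": 0, "ty": 0, "tz": 0, "ax": 0, "ay": 0, "az": 0}, {"gripper": 6.5, "tx": 0, "ty": 0, "tz": 0, "ax": 0, "ay": 0, "az": 0}, {"gripper": 6.0, "tx": 0, "ty": 0, "tz": 0, "ax": 0, "ay": 0, "az": 0}, {"gripper": 5.6, "tx": 0, "ty": 0, "tz": 0, "ax": 0, "ay": 0, "az": 0}, {"gripper": 5.2, "tx": 0, "ty": 0, "tz": 0, "ax": 0, "ay": 0, "az": 0}, {"gripper": 4.8, "tx": 0, "ty": 0, "tz": 0, "ax": 0, "ay": 0, "az": 0}, {"gripper": 4.8, "tx": 0, "ty": 0, "tz": 0, "ax": 0, "ay": 0, "az": 0}, {"gripper": 4.8, "tx": 0, "ty": 0, "tz": 0, "ax": 0, "ay": 0, "az": 0}]}}

```text
clock: 13.67
position: [458.6, 300.8, -10.1]
tool_rot: [3.139, 0.004, -3.119]
ft_force: [0.7, 0.4, 8.6]
gripper_width: 48.1
```

Call:
{"name": "play_rows", "arguments": {"deltas": [{"gripper": 4.8, "tx": 0, "ty": 0, "tz": -0.3, "ax": 0, "ay": 0, "az": 0}, {"gripper": 4.8, "tx": 0, "ty": 0, "tz": -0.6, "ax": 0, "ay": 0, "az": 0}, {"gripper": 4.8, "tx": 0, "ty": 0, "tz": -1.0, "ax": 0, "ay": 0, "az": 0}, {"gripper": 4.8, "tx": 0, "ty": 0, "tz": -1.0, "ax": 0, "ay": 0, "az": 0}, {"gripper": 4.8, "tx": 0, "ty": 0, "tz": -1.0, "ax": 0, "ay": 0, "az": 0}, {"gripper": 4.8, "tx": 0, "ty": 0, "tz": 0, "ax": 0, "ay": 0, "az": 0}]}}

```text
clock: 14.17
position: [458.5, 300.8, 29.6]
tool_rot: [3.139, 0.004, -3.119]
ft_force: [0.7, 0.1, -1.9]
gripper_width: 48.3
```

```bash
python3 - <<'E'
from plan import *
s=get_state(); snap('wrist','w14'); snap('side','s14'); crop('s14',180,150,320,270,5,'c_s14')
print(s['clock'],s['position'].round(1),s['tool_rot'].round(4),s['gripper_width'],s['ft_force'],s['wrist_torque'])
E
```

```text
14.1667 [458.5 300.8  29.6] [ 3.1391  0.0041 -3.1194] 48.34989188233221 [ 0.70628945  0.13566326 -1.8540711 ] [0.00318371 0.00823947 0.00790737]
```

View pics/c_s14.png

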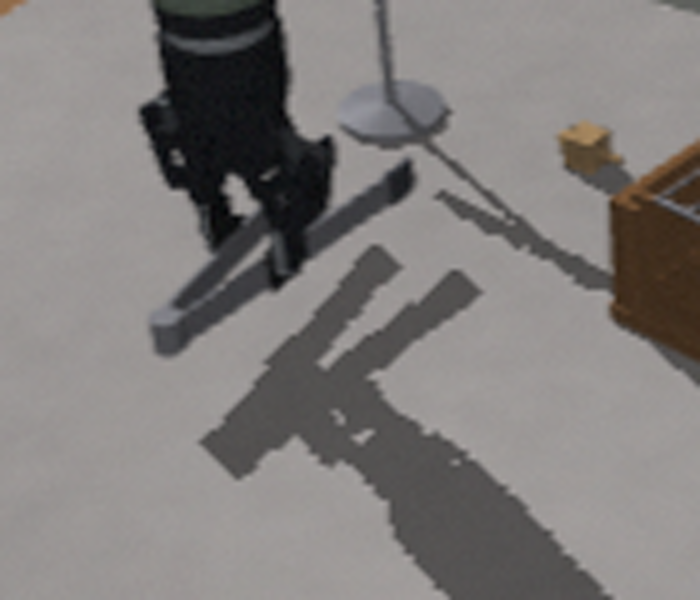

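View pics/w14.png

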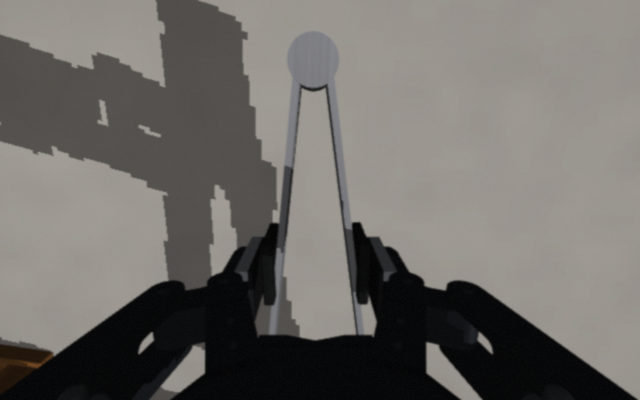

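```bash
python3 - <<'E'
from plan import *
W=cloud('w14'); p=np.array([458.5,300.8,29.6]); Rm=R.from_euler('xyz',[3.1391,.0041,-3.1194]).as_matrix()
T=(W-p)@Rm
m=(T[...,2]>-30)&(T[...,2]<10)&(abs(T[...,1])<40)&(W[...,2]>20)
q=T[m]
for xx in range(-70,110,15):
    r=q[abs(q[:,0]-xx)<6]
    if len(r)>4: print(xx,len(r),'z',np.percentile(r[:,2],[5,50]).round(1),'y',r[:,1].min().round(1),r[:,1].max().round(1))
for f,pp in(('s14',0),):
    W=cloud(f); m=(W[...,2]>12)&(W[...,2]<75)&(W[...,0]>360)&(W[...,0]<610)&(W[...,1]>230)&(W[...,1]<360)
    T=(W-p)@Rm; q=T[m]
    for xx in range(-130,110,15):
        r=q[abs(q[:,0]-xx)<6]
        if len(r)>4: print('side',xx,len(r),'ztool',np.percentile(r[:,2],[2,50,98]).round(1),'y',np.percentile(r[:,1],[1,50,99]).round(1))
    print(q[:,0].min(),q[:,0].max())
E
```

```text
-55 6 z [-13.8 -12.7] y -24.1 22.0
-40 56 z [-27.5 -20.1] y -23.0 21.0
-25 74 z [-29.6 -21.7] y -21.1 18.9
-10 75 z [-28.6 -21.1] y -19.5 16.8
5 191 z [-29.8 -25.4] y -38.1 35.4
20 334 z [-29.2 -21.3] y -25.2 22.2
35 95 z [-29.2 -21.2] y -14.0 10.5
50 105 z [-29.2 -21.7] y -12.3 8.4
65 117 z [-29.2 -21.4] y -10.5 6.2
80 144 z [-29.  -21.5] y -8.7 4.1
side -130 7 ztool [-31.2 -27.5  -8.4] y [-34.2 -31.9  36.6]
side -115 19 ztool [-33.7 -26.2 -11.5] y [-37.4 -34.1 -30.8]
side -100 17 ztool [-31.1 -23.4 -10.4] y [-38.5 -32.3 -26.9]
side -85 19 ztool [-34.  -24.1 -11.7] y [-36.6 -30.3 -25.1]
side -70 17 ztool [-31.7 -21.4 -11.1] y [-32.2 -26.9 -24.6]
side -55 23 ztool [-33.3 -23.4 -12.3] y [-28.4 -24.8  24.6]
side -40 22 ztool [-32.4 -20.2 -11.1] y [-28.5 -23.7  22.3]
side -25 23 ztool [-31.7 -22.8 -10.4] y [-25.4  18.3  23.6]
side -10 27 ztool [-43.1 -30.7 -10.3] y [-36.5  17.8  27.3]
side 5 65 ztool [-45.1 -31.9  -9.9] y [-39.6  14.1  39.1]
side 20 46 ztool [-39.4 -24.3 -10.7] y [-27.4 -13.4  20. ]
side 35 33 ztool [-33.4 -22.3 -10.2] y [-17.5 -12.9  15.1]
side 50 31 ztool [-33.1 -25.1 -10.3] y [-17.1 -11.7  12.2]
side 65 30 ztool [-34.3 -24.3 -12.3] y [-14.9 -10.3   9.6]
side 80 26 ztool [-35.3 -28.2 -10.7] y [-12.8 -10.1   6.1]
side 95 33 ztool [-35.1 -26.5  -8. ] y [-13.6  -7.    6.6]
-128.6117689725143 98.50540286091743
```

```bash
python3 - <<'E'
from plan import *
th=-0.172; ex=np.array([np.cos(th),np.sin(th)]); ey=np.array([-np.sin(th),np.cos(th)]); o=np.array([636.07,-1.48])
snap('top','t15')
for f in('w1','w5','t6','t15','s14'):
    img,z,K,C=load(f); W=cloud(f); H=cv2.cvtColor(img,cv2.COLOR_RGB2HSV)
    d=np.hypot(W[...,0]-624,W[...,1]+6)
    m=(d<35)&(W[...,2]>25)&(W[...,2]<62)&(H[...,1]>150)&(H[...,0]<16)&(H[...,2]>60)
    p=W[m]; 
    if len(p)<5: print(f,len(p)); continue
    c,r=cv2.minEnclosingCircle(p[:,:2].astype(np.float32))
    # sphere-ish/ellipsoid fit on points z>44 : circle LSQ of xy for top band
    q=np.array(c)-o; v,u=np.nonzero(m)
    print(f,len(p),'circ',np.round(c,1),round(r,1),'k',(q@ex).round(1),(q@ey).round(1),'z',np.percentile(p[:,2],[5,50,98]).round(1),'mean',p.mean(0).round(1),'px',u.mean().round(),v.mean().round())
crop('t15',270,120,390,220,6,'c_t15'); crop('s14',270,150,400,240,6,'c_s14b')
E
```

```text
w1 568 circ [623.8  -4.7] 18.7 k -11.5 -5.3 z [43.2 51.6 55.1] mean [623.2  -2.3  50.7] px 377.0 169.0
w5 636 circ [623.5  -4.2] 19.0 k -11.9 -4.9 z [43.8 51.7 55.7] mean [623.2  -2.8  50.9] px 367.0 177.0
t6 116 circ [624.7  -2. ] 17.9 k -11.1 -2.4 z [45.8 51.7 56.9] mean [624.1  -3.2  51.4] px 330.0 178.0
t15 117 circ [624.5  -2.7] 18.0 k -11.2 -3.2 z [45.6 52.  57.4] mean [624.1  -3.6  51.4] px 330.0 178.0
s14 64 circ [618.3  -6.8] 19.6 k -16.6 -8.3 z [29.3 46.1 56.4] mean [613.8  -8.9  44.9] px 339.0 205.0
```

View pics/c_s14b.png

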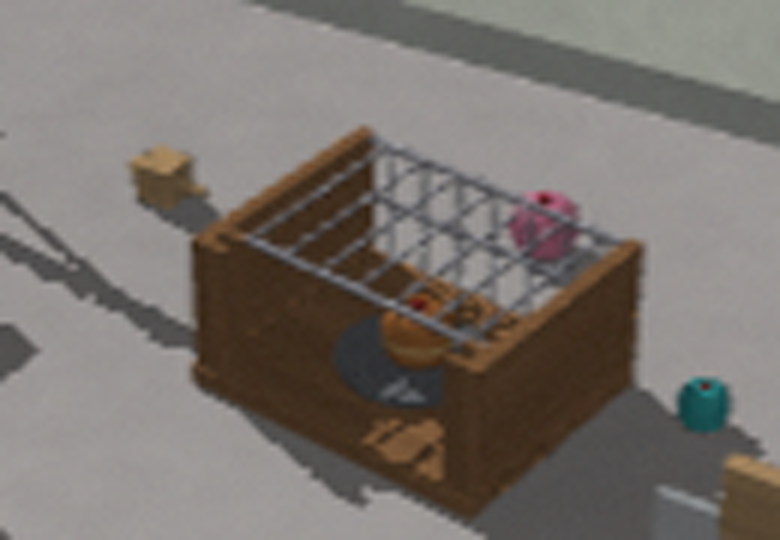

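View pics/c_t15.png

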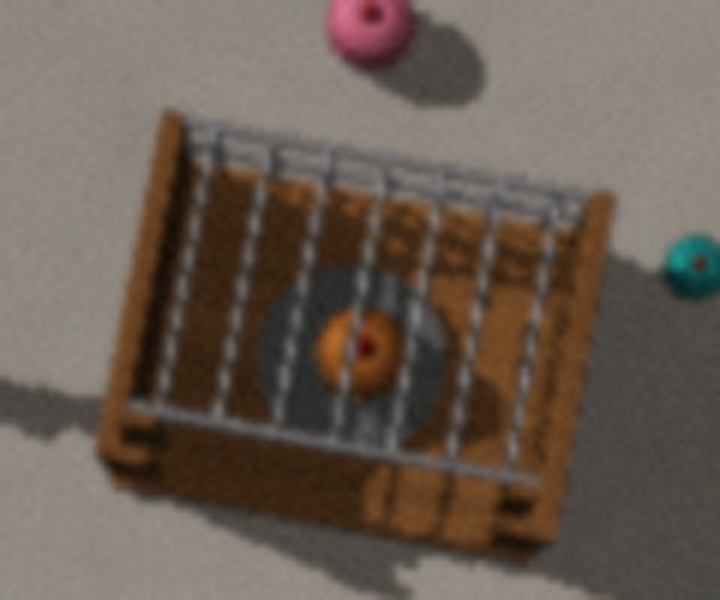

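```bash
G=4.8 python3 plan.py 389 38 55 2.9696 14; python3 -c "
from h import *; s=get_state(); print(s['clock'],s['position'],s['tool_rot'],s['gripper_width'])"
```

```text
14 rows; end [389.  38.  55.] [3.1414e+00 2.0000e-04 2.9698e+00]
[{"gripper": 4.8, "tx": 0.53, "ty": -1.86, "tz": -0.2, "ax": 0.0, "ay": 0.0, "az": 0.014}, {"gripper": 4.8, "tx": 0.5, "ty": -1.87, "tz": -0.2, "ax": 0.0, "ay": 0.0, "az": 0.014}, {"gripper": 4.8, "tx": 0.47, "ty": -1.87, "tz": -0.2, "ax": 0.0, "ay": 0.0, "az": 0.014}, {"gripper": 4.8, "tx": 0.45, "ty": -1.88, "tz": -0.2, "ax": 0.0, "ay": 0.0, "az": 0.014}, {"gripper": 4.8, "tx": 0.42, "ty": -1.88, "tz": -0.2, "ax": 0.0, "ay": 0.0, "az": 0.014}, {"gripper": 4.8, "tx": 0.4, "ty": -1.89, "tz": -0.2, "ax": 0.0, "ay": 0.0, "az": 0.014}, {"gripper": 4.8, "tx": 0.37, "ty": -1.9, "tz": -0.2, "ax": 0.0, "ay": 0.0, "az": 0.014}, {"gripper": 4.8, "tx": 0.34, "ty": -1.9, "tz": -0.2, "ax": 0.0, "ay": 0.0, "az": 0.014}, {"gripper": 4.8, "tx": 0.32, "ty": -1.91, "tz": -0.2, "ax": 0.0, "ay": 0.0, "az": 0.014}, {"gripper": 4.8, "tx": 0.29, "ty": -1.91, "tz": -0.2, "ax": 0.0, "ay": 0.0, "az": 0.014}, {"gripper": 4.8, "tx": 0.26, "ty": -1.91, "tz": -0.2, "ax": 0.0, "ay": 0.0, "az": 0.014}, {"gripper": 4.8, "tx": 0.24, "ty": -1.92, "tz": -0.19, "ax": 0.0, "ay": 0.0, "az": 0.013}]
[{"gripper": 4.8, "tx": 0.21, "ty": -1.92, "tz": -0.2, "ax": 0.0, "ay": 0.0, "az": 0.014}, {"gripper": 4.8, "tx": 0.18, "ty": -1.92, "tz": -0.19, "ax": 0.0, "ay": 0.0, "az": 0.013}]
14.3167 [457.0293628  299.80127933  27.21465603] [ 3.14141020e+00  2.15292496e-04 -3.11937842e+00] 47.75831530554891
```

Call:
{"name": "play_rows", "arguments": {"deltas": [{"gripper": 4.8, "tx": 0.3, "ty": -1.0, "tz": -0.2, "ax": 0, "ay": 0, "az": 0.007}, {"gripper": 4.8, "tx": 0.5, "ty": -1.9, "tz": -0.2, "ax": 0, "ay": 0, "az": 0.014}, {"gripper": 4.8, "tx": 0.5, "ty": -1.9, "tz": -0.2, "ax": 0, "ay": 0, "az": 0.014}, {"gripper": 4.8, "tx": 0.5, "ty": -1.9, "tz": -0.2, "ax": 0, "ay": 0, "az": 0.014}, {"gripper": 4.8, "tx": 0.4, "ty": -1.9, "tz": -0.2, "ax": 0, "ay": 0, "az": 0.014}, {"gripper": 4.8, "tx": 0.4, "ty": -1.9, "tz": -0.2, "ax": 0, "ay": 0, "az": 0.014}, {"gripper": 4.8, "tx": 0.4, "ty": -1.9, "tz": -0.2, "ax": 0, "ay": 0, "az": 0.014}, {"gripper": 4.8, "tx": 0.3, "ty": -1.9, "tz": -0.2, "ax": 0, "ay": 0, "az": 0.014}, {"gripper": 4.8, "tx": 0.3, "ty": -1.9, "tz": -0.2, "ax": 0, "ay": 0, "az": 0.014}, {"gripper": 4.8, "tx": 0.3, "ty": -1.9, "tz": -0.2, "ax": 0, "ay": 0, "az": 0.014}, {"gripper": 4.8, "tx": 0.3, "ty": -1.9, "tz": -0.2, "ax": 0, "ay": 0, "az": 0.014}, {"gripper": 4.8, "tx": 0.2, "ty": -1.9, "tz": -0.2, "ax": 0, "ay": 0, "az": 0.014}]}}

```text
clock: 15.32
position: [400.4, 81.7, 50.7]
tool_rot: [-3.141, -0.002, 3.002]
ft_force: [-0.4, 0.9, -0.4]
gripper_width: 48.1
```

```bash
G=4.8 python3 plan.py 389 38 55 2.9696 3
```

```text
3 rows; end [389.  38.  55.] [3.1412e+00 3.0000e-04 2.9699e+00]
[{"gripper": 4.8, "tx": 0.17, "ty": -1.49, "tz": -0.14, "ax": 0.0, "ay": -0.001, "az": 0.011}, {"gripper": 4.8, "tx": 0.16, "ty": -1.5, "tz": -0.14, "ax": 0.0, "ay": 0.0, "az": 0.011}, {"gripper": 4.8, "tx": 0.14, "ty": -1.5, "tz": -0.15, "ax": -0.001, "ay": -0.001, "az": 0.01}]
```

Call:
{"name": "play_rows", "arguments": {"deltas": [{"gripper": 4.8, "tx": 0.2, "ty": -1.6, "tz": -0.1, "ax": 0, "ay": 0, "az": 0.011}, {"gripper": 4.8, "tx": 0.2, "ty": -1.5, "tz": 0, "ax": 0, "ay": 0, "az": 0.011}, {"gripper": 4.8, "tx": 0.1, "ty": -1.0, "tz": 0.2, "ax": 0, "ay": 0, "az": 0.01}, {"gripper": 4.8, "tx": 0, "ty": -0.4, "tz": 0.5, "ax": 0, "ay": 0, "az": 0}, {"gripper": 4.8, "tx": 0, "ty": 0, "tz": 0.5, "ax": 0, "ay": 0, "az": 0}, {"gripper": 4.8, "tx": 0, "ty": 0, "tz": 0, "ax": 0, "ay": 0, "az": 0}, {"gripper": 4.8, "tx": 0, "ty": 0, "tz": 0, "ax": 0, "ay": 0, "az": 0}]}}

```text
clock: 15.9
position: [390.1, 39.7, 39.5]
tool_rot: [-3.142, -0.001, 2.971]
ft_force: [-0.7, -0.5, 0.2]
gripper_width: 48.3
```

```bash
python3 - <<'E'
from plan import *
snap('top','t16'); snap('side','s16')
s=get_state(); snap('wrist','w16')
print(s['clock'],s['position'].round(1),s['tool_rot'].round(4),s['gripper_width'],s['ft_force'])
p=s['position']; Rm=R.from_euler('xyz',s['tool_rot']).as_matrix()
for f in('t16','s16','w16'):
    W=cloud(f); T=(W-p)@Rm
    m=(T[...,2]>-40)&(T[...,2]<-4)&(abs(T[...,1])<50)&(T[...,0]>-145)&(T[...,0]<115)&(W[...,2]>25)&(W[...,0]<555)
    q=T[m]; print(f,len(q),q[:,0].min().round(1),q[:,0].max().round(1))
    for xx in (-118,-105,-90,-75,-60,-45,40,60,80):
        r=q[abs(q[:,0]-xx)<6]
        if len(r)>4: print('  ',xx,len(r),'z',np.percentile(r[:,2],[3,50,97]).round(1),'y',np.percentile(r[:,1],[1,99]).round(1),'mid',np.percentile(r[:,1],[1,99]).mean().round(1))
crop('t16',270,120,400,270,5,'c_t16'); crop('s16',230,150,400,290,4.5,'c_s16')
E
```

```text
16.0 [390.5  39.9  39.8] [ 3.1414e+00 -2.0000e-04  2.9718e+00] 47.90763430703092 [ 0.71275867 -0.61767824 -0.91355679]
t16 149 -127.4 -24.0
   -118 28 z [-35.9 -31.4 -17.7] y [-32.6  37.7] mid 2.6
   -105 24 z [-35.7 -33.3 -27.8] y [-32.4  37.2] mid 2.4
   -90 14 z [-34.2 -30.4 -15.6] y [-27.9  32.6] mid 2.3
   -75 12 z [-34.  -32.8 -18.5] y [-26.2  29.4] mid 1.6
   -60 16 z [-34.6 -30.9 -24.7] y [-24.1  29. ] mid 2.4
   -45 16 z [-33.1 -29.7 -12.5] y [-22.4  26.3] mid 1.9
s16 676 -127.6 100.5
   -118 43 z [-34.5 -25.6 -11.1] y [-37.3  35.5] mid -0.9
   -105 33 z [-34.8 -27.6 -13.2] y [-36.4  34.9] mid -0.7
   -90 24 z [-33.2 -26.7 -11.7] y [-31.9  29.4] mid -1.3
   -75 20 z [-34.6 -23.2 -11.8] y [-31.3 -25.7] mid -28.5
   -60 22 z [-32.5 -23.2 -11.3] y [-28.5  16.3] mid -6.1
   -45 20 z [-32.3 -22.8 -11.2] y [-26.7  23.4] mid -1.7
   40 46 z [-34.2 -23.5 -11.6] y [-16.9  12.4] mid -2.3
   60 41 z [-33.5 -24.8 -13. ] y [-13.8  10.5] mid -1.6
   80 33 z [-35.5 -30.1 -10.9] y [-13.9   6.5] mid -3.7
w16 9135 -55.0 99.1
   -45 39 z [-26.2 -18.4 -11.2] y [-23.5  21.2] mid -1.2
   40 503 z [-34.2 -32.9 -14.5] y [-16.2  12. ] mid -2.1
   60 562 z [-34.2 -33.  -14.3] y [-13.7   9.3] mid -2.2
   80 1170 z [-35.4 -33.9 -16.6] y [-11.4   6.3] mid -2.6
```

View pics/c_t16.png

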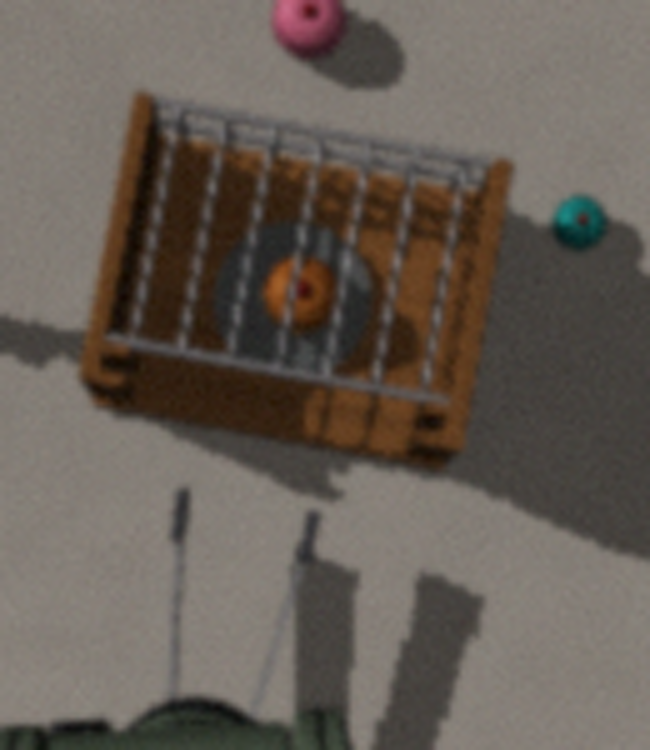

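View pics/c_s16.png

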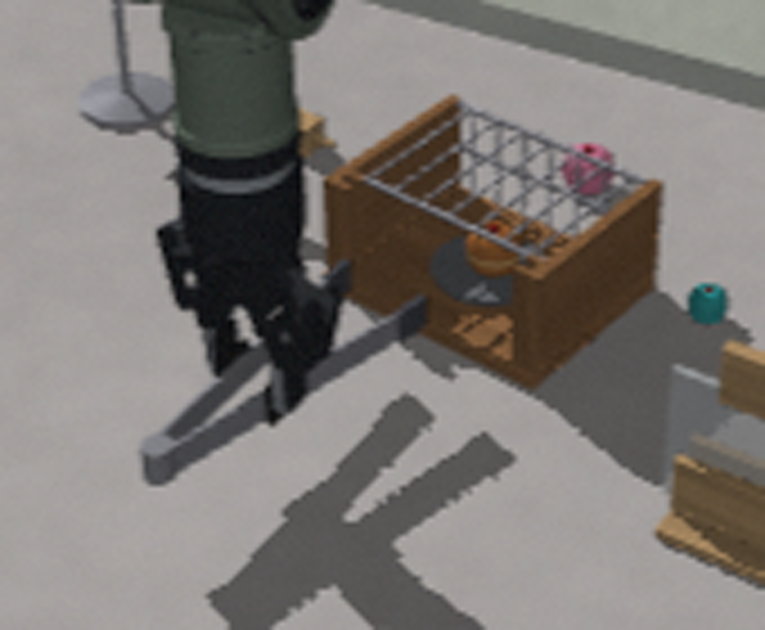

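Call:
{"name": "play_rows", "arguments": {"deltas": [{"gripper": 4.8, "tx": 0, "ty": -0.2, "tz": 0.5, "ax": 0, "ay": 0, "az": 0}, {"gripper": 4.8, "tx": 0, "ty": -0.2, "tz": 0.7, "ax": 0, "ay": 0, "az": 0}, {"gripper": 4.8, "tx": 0, "ty": 0, "tz": 0.7, "ax": 0, "ay": 0, "az": 0}, {"gripper": 4.8, "tx": -0.3, "ty": 0, "tz": 0.5, "ax": 0, "ay": 0, "az": 0}, {"gripper": 4.8, "tx": -0.6, "ty": 0, "tz": 0.1, "ax": 0, "ay": 0, "az": 0}, {"gripper": 4.8, "tx": -1.0, "ty": 0, "tz": 0, "ax": 0, "ay": 0, "az": 0}, {"gripper": 4.8, "tx": -1.0, "ty": 0, "tz": 0, "ax": 0, "ay": 0, "az": 0}, {"gripper": 4.8, "tx": -1.0, "ty": 0, "tz": 0, "ax": 0, "ay": 0, "az": 0}, {"gripper": 4.8, "tx": -1.0, "ty": 0, "tz": 0, "ax": 0, "ay": 0, "az": 0}, {"gripper": 4.8, "tx": -1.0, "ty": 0, "tz": 0, "ax": 0, "ay": 0, "az": 0}, {"gripper": 4.8, "tx": -0.6, "ty": 0, "tz": 0, "ax": 0, "ay": 0, "az": 0}, {"gripper": 4.8, "tx": 0, "ty": 0, "tz": 0, "ax": 0, "ay": 0, "az": 0}]}}

```text
clock: 17.05
position: [455.8, 24.1, 15.2]
tool_rot: [3.141, 0.002, 2.97]
ft_force: [-0.6, -0.1, -1.1]
gripper_width: 48.3
```

```bash
python3 - <<'E'
from plan import *
snap('top','t17'); snap('side','s17')
s=get_state()
print(s['clock'],s['position'].round(1),s['tool_rot'].round(4),s['gripper_width'],s['ft_force'])
crop('t17',270,120,400,270,5,'c_t17'); crop('s17',230,150,400,290,4.5,'c_s17')
E
```

```text
17.15 [453.4  24.3  14.9] [-3.1416e+00 -9.0000e-04  2.9706e+00] 48.19429469428744 [-0.41200349  0.23672336 -0.6570085 ]
```

View pics/c_t17.png

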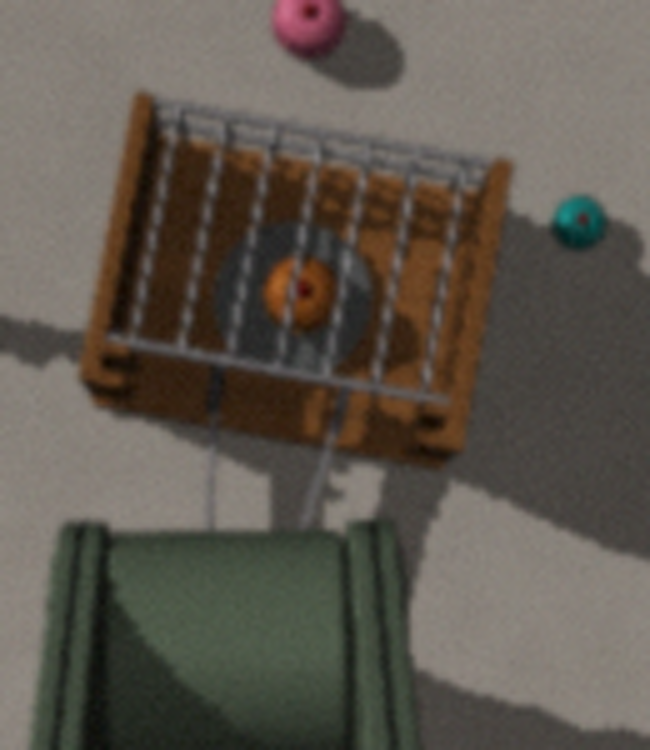

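View pics/c_s17.png

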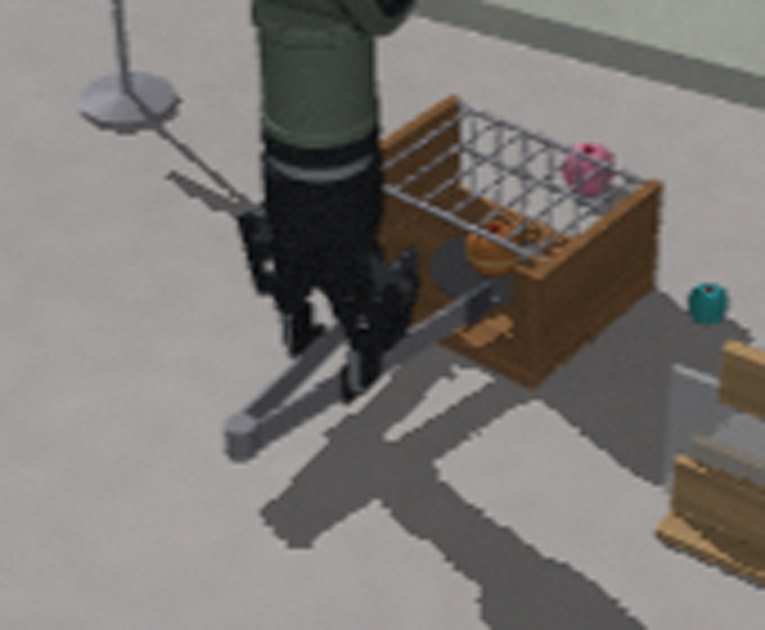

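```bash
python3 - <<'E'
from plan import *
p=np.array([453.4,24.3,14.9]); Rm=R.from_euler('xyz',[np.pi,0,2.9706]).as_matrix()
for f in('t17','s17'):
    W=cloud(f); T=(W-p)@Rm
    m=(T[...,2]>-40)&(T[...,2]<-8)&(abs(T[...,1])<50)&(T[...,0]>-132)&(T[...,0]<-60)
    H=cv2.cvtColor(load(f)[0],cv2.COLOR_RGB2HSV); m&=H[...,1]<80
    q=T[m]
    for xx in (-118,-105,-90,-75):
        r=q[abs(q[:,0]-xx)<7]; 
        for sgn in(-1,1):
            b=r[(r[:,1]*sgn>18)]
            if len(b): print(f,xx,sgn,len(b),'y',np.percentile(b[:,1],[2,50,98]).round(1),'z',np.percentile(b[:,2],[2,50,98]).round(1))
for c in((624.5,-3.0,37),(623.7,-4.5,37),(624.1,-3.4,37)): print('pastry in tool',((np.array(c)-p)@Rm).round(1))
E
```

```text
t17 -118 -1 9 y [-31.2 -28.9 -26.9] z [-36.  -33.5 -32. ]
t17 -118 1 10 y [33.6 35.7 37.8] z [-35.9 -33.6 -30.7]
t17 -105 -1 9 y [-29.6 -27.6 -25.9] z [-34.7 -32.6 -24.5]
t17 -105 1 13 y [31.3 33.5 35.9] z [-35.4 -33.6 -18.8]
t17 -90 -1 7 y [-27.4 -26.  -25. ] z [-34.7 -32.5 -11.5]
t17 -90 1 7 y [30.7 31.6 33.1] z [-34.4 -33.3 -17.8]
t17 -75 -1 7 y [-25.2 -23.9 -22.9] z [-34.8 -32.5 -30.4]
t17 -75 1 6 y [27.9 29.1 30.2] z [-34.8 -32.9 -29.2]
s17 -118 -1 19 y [-35.9 -32.9 -29.2] z [-35.3 -25.2 -10.9]
s17 -118 1 10 y [28.9 31.3 33.6] z [-34.3 -31.3 -22.8]
s17 -105 -1 24 y [-36.4 -33.  -28.4] z [-36.4 -25.3 -11.6]
s17 -105 1 11 y [28.4 31.  33.4] z [-36.6 -32.8 -23.8]
s17 -90 -1 18 y [-32.  -28.9 -25.8] z [-33.5 -27.1 -12.4]
s17 -75 -1 19 y [-31.1 -27.5 -24.4] z [-35.8 -25.2 -13.2]
pastry in tool [-173.3    2.2  -22.1]
pastry in tool [-172.7    0.6  -22.1]
pastry in tool [-172.9    1.8  -22.1]
```

Call:
{"name": "play_rows", "arguments": {"deltas": [{"gripper": 4.8, "tx": -0.5, "ty": -0.08, "tz": 0, "ax": 0, "ay": 0, "az": 0}, {"gripper": 4.8, "tx": -0.9, "ty": -0.08, "tz": 0, "ax": 0, "ay": 0, "az": 0}, {"gripper": 4.8, "tx": -0.9, "ty": 0, "tz": 0, "ax": 0, "ay": 0, "az": 0}, {"gripper": 4.8, "tx": -0.9, "ty": 0, "tz": 0, "ax": 0, "ay": 0, "az": 0}, {"gripper": 4.8, "tx": -0.9, "ty": 0, "tz": 0, "ax": 0, "ay": 0, "az": 0}, {"gripper": 4.8, "tx": -0.9, "ty": 0, "tz": 0, "ax": 0, "ay": 0, "az": 0}, {"gripper": 4.8, "tx": -0.6, "ty": 0, "tz": 0, "ax": 0, "ay": 0, "az": 0}, {"gripper": 4.8, "tx": -0.2, "ty": 0, "tz": 0, "ax": 0, "ay": 0, "az": 0}, {"gripper": 4.8, "tx": 0, "ty": 0, "tz": 0, "ax": 0, "ay": 0, "az": 0}]}}

```text
clock: 17.9
position: [511.1, 12.8, 14.8]
tool_rot: [3.141, 0.0, 2.971]
ft_force: [-0.3, -0.2, -0.9]
gripper_width: 48.0
```

```bash
python3 - <<'E'
from plan import *
snap('top','t18'); snap('side','s18')
s=get_state(); snap('wrist','w18')
print(s['clock'],s['position'].round(1),s['tool_rot'].round(4),s['gripper_width'],s['ft_force'])
crop('t18',280,120,390,220,6,'c_t18'); crop('s18',280,150,400,250,6,'c_s18')
E
```

```text
18.0 [510.   12.9  14.8] [-3.1415e+00 -1.1000e-03  2.9708e+00] 47.836348643596736 [-0.71859544  0.32041948 -0.99826513]
```

View pics/c_t18.png

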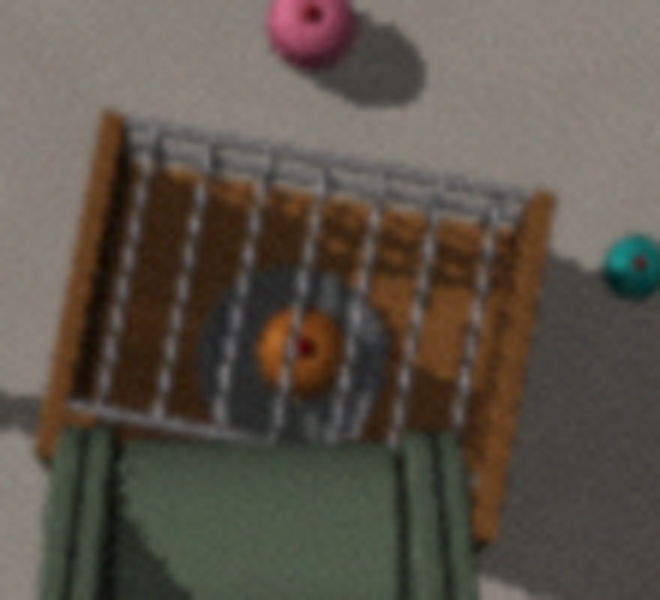

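View pics/c_s18.png

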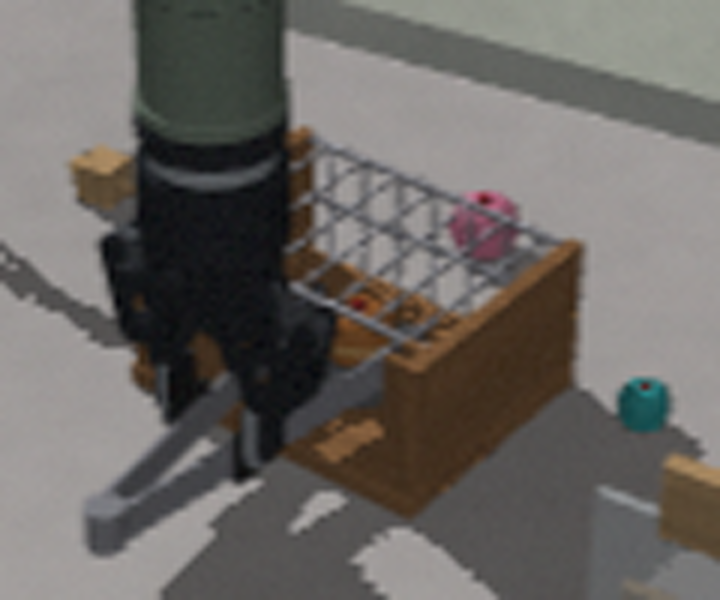

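```bash
python3 - <<'E'
from plan import *
p=np.array([510.,12.9,14.8]); Rm=R.from_euler('xyz',[np.pi,0,2.9708]).as_matrix()
for f in('t18','w18'):
    W=cloud(f); T=(W-p)@Rm
    H=cv2.cvtColor(load(f)[0],cv2.COLOR_RGB2HSV)
    m=(W[...,2]>42)&(W[...,2]<62)&(abs(T[...,1])<48)&(T[...,0]>-145)&(T[...,0]<-60)
    for nm,mm in(('grey',m&(H[...,1]<110)),('orange',m&(H[...,1]>=130))):
        q=T[mm]
        if len(q)==0: continue
        print(f,nm,len(q),q[:,0].min().round(1),q[:,0].max().round(1))
        for xx in range(-130,-80,8):
            r=q[abs(q[:,0]-xx)<4]
            if len(r): print('  ',xx,[tuple(a) for a in r[r[:,1].argsort()][:,1:].round(0).astype(int)][:24])
E
```

```text
t18 grey 76 -133.1 -76.4
   -130 [(np.int64(-32), np.int64(-35)), (np.int64(-29), np.int64(-35)), (np.int64(-14), np.int64(-28)), (np.int64(5), np.int64(-37)), (np.int64(11), np.int64(-30)), (np.int64(36), np.int64(-29)), (np.int64(39), np.int64(-34))]
   -122 [(np.int64(-33), np.int64(-30)), (np.int64(-32), np.int64(-31)), (np.int64(-30), np.int64(-36)), (np.int64(-30), np.int64(-35)), (np.int64(-30), np.int64(-34)), (np.int64(-28), np.int64(-31)), (np.int64(-28), np.int64(-32)), (np.int64(-27), np.int64(-32)), (np.int64(-15), np.int64(-33)), (np.int64(-14), np.int64(-34)), (np.int64(-14), np.int64(-33)), (np.int64(35), np.int64(-36)), (np.int64(35), np.int64(-36)), (np.int64(36), np.int64(-31)), (np.int64(37), np.int64(-34)), (np.int64(38), np.int64(-35)), (np.int64(38), np.int64(-34))]
   -114 [(np.int64(-32), np.int64(-34)), (np.int64(-31), np.int64(-36)), (np.int64(-31), np.int64(-33)), (np.int64(-29), np.int64(-34)), (np.int64(-29), np.int64(-37)), (np.int64(-28), np.int64(-35)), (np.int64(-27), np.int64(-32)), (np.int64(-26), np.int64(-31)), (np.int64(-16), np.int64(-30)), (np
[... 3774 characters left out ...]
(-4), np.int64(-38)), (np.int64(-4), np.int64(-40)), (np.int64(-2), np.int64(-38)), (np.int64(-2), np.int64(-39)), (np.int64(-1), np.int64(-40)), (np.int64(-1), np.int64(-41)), (np.int64(0), np.int64(-38)), (np.int64(1), np.int64(-39)), (np.int64(1), np.int64(-39)), (np.int64(2), np.int64(-40)), (np.int64(3), np.int64(-35)), (np.int64(4), np.int64(-38)), (np.int64(4), np.int64(-38))]
   -98 [(np.int64(-6), np.int64(-31)), (np.int64(-5), np.int64(-33)), (np.int64(-3), np.int64(-31)), (np.int64(-3), np.int64(-35)), (np.int64(-1), np.int64(-32)), (np.int64(0), np.int64(-33)), (np.int64(2), np.int64(-31)), (np.int64(2), np.int64(-36)), (np.int64(3), np.int64(-37)), (np.int64(13), np.int64(-31))]
```

View pics/w18.png

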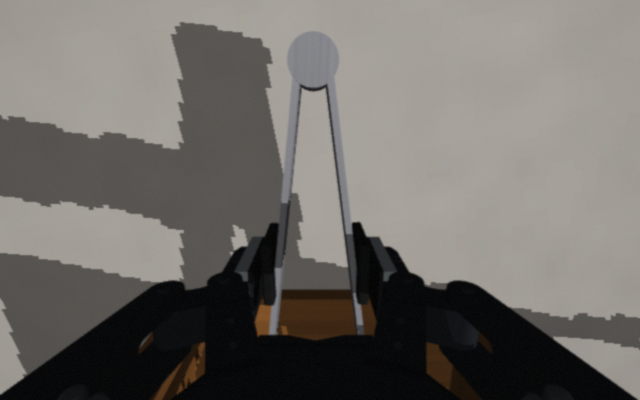

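Call:
{"name": "play_rows", "arguments": {"deltas": [{"gripper": 4.6, "tx": 0, "ty": 0, "tz": 0, "ax": 0, "ay": 0, "az": 0}, {"gripper": 4.4, "tx": 0, "ty": 0, "tz": 0, "ax": 0, "ay": 0, "az": 0}, {"gripper": 4.2, "tx": 0, "ty": 0, "tz": 0, "ax": 0, "ay": 0, "az": 0}, {"gripper": 4.0, "tx": 0, "ty": 0, "tz": 0, "ax": 0, "ay": 0, "az": 0}, {"gripper": 3.9, "tx": 0, "ty": 0, "tz": 0, "ax": 0, "ay": 0, "az": 0}, {"gripper": 3.8, "tx": 0, "ty": 0, "tz": 0, "ax": 0, "ay": 0, "az": 0}, {"gripper": 3.6, "tx": 0, "ty": 0, "tz": 0, "ax": 0, "ay": 0, "az": 0}, {"gripper": 3.4, "tx": 0, "ty": 0, "tz": 0, "ax": 0, "ay": 0, "az": 0}, {"gripper": 3.2, "tx": 0, "ty": 0, "tz": 0, "ax": 0, "ay": 0, "az": 0}, {"gripper": 3.0, "tx": 0, "ty": 0, "tz": 0, "ax": 0, "ay": 0, "az": 0}, {"gripper": 3.0, "tx": 0, "ty": 0, "tz": 0, "ax": 0, "ay": 0, "az": 0}], "squeeze": 30}}

```text
clock: 18.97
position: [510.5, 12.9, 15.0]
tool_rot: [3.142, -0.0, 2.971]
ft_force: [0.0, -0.2, -0.5]
gripper_width: 39.8
```

```bash
python3 - <<'E'
from plan import *
snap('top','t19'); snap('side','s19')
s=get_state(); 
print(s['clock'],s['position'].round(1),s['tool_rot'].round(4),s['gripper_width'],s['ft_force'])
crop('t19',280,120,390,220,6,'c_t19'); crop('s19',280,150,400,250,6,'c_s19')
p=s['position']; Rm=R.from_euler('xyz',s['tool_rot']).as_matrix()
for f in('t19',):
    W=cloud(f); T=(W-p)@Rm
    H=cv2.cvtColor(load(f)[0],cv2.COLOR_RGB2HSV)
    m=(W[...,2]>40)&(W[...,2]<62)&(abs(T[...,1])<40)&(T[...,0]>-140)&(T[...,0]<-85)
    o=T[m&(H[...,1]>=130)]; print('orange',np.percentile(o,[2,98],axis=0).round(1))
    q=T[m&(H[...,1]<110)]; r=q[abs(q[:,0]+114)<8]; print(np.sort(r[:,1].round(0)))
E
```

```text
19.0667 [510.5  12.9  15. ] [3.1415 0.     2.9708] 39.6660214822703 [-1.10617774  0.26487659 -2.39039955]
orange [[-131.   -12.   -42.6]
 [ -98.3   21.3  -28.3]]
[-22. -22. -21. -21. -21. -20. -20. -19. -16. -16. -15. -15. -15. -14.
  10.  24.  25.  25.  25.  26.  26.  27.  27.  27.  28.  28.  29.]
```

View pics/c_t19.png

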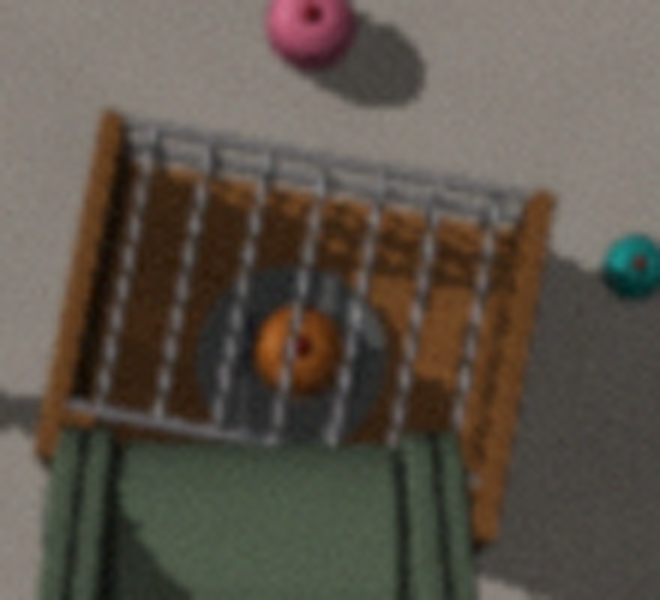

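View pics/c_s19.png

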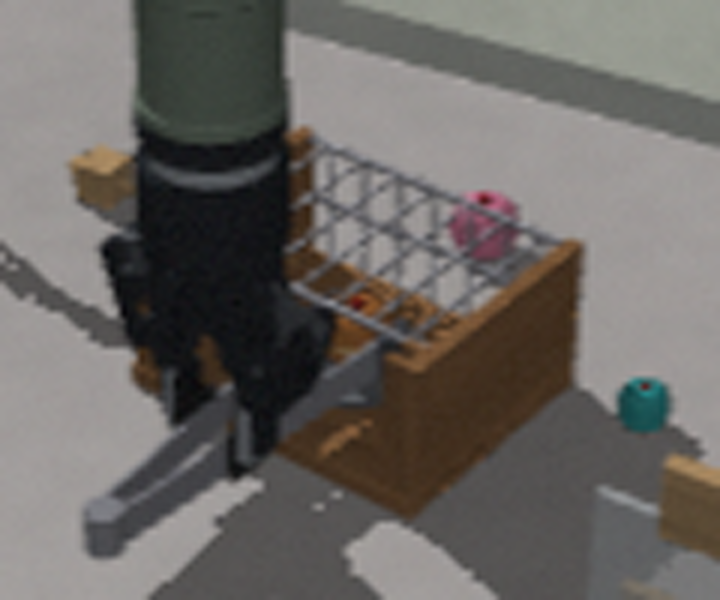

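Call:
{"name": "play_rows", "arguments": {"deltas": [{"gripper": 3.0, "tx": 0, "ty": 0, "tz": -0.2, "ax": 0, "ay": 0, "az": 0}, {"gripper": 3.0, "tx": 0, "ty": 0, "tz": -0.3, "ax": 0, "ay": 0, "az": 0}, {"gripper": 3.0, "tx": 0, "ty": 0, "tz": -0.3, "ax": 0, "ay": 0, "az": 0}, {"gripper": 3.0, "tx": 0, "ty": 0, "tz": 0, "ax": 0, "ay": 0, "az": 0}, {"gripper": 3.0, "tx": 0.4, "ty": 0, "tz": 0, "ax": 0, "ay": 0, "az": 0}, {"gripper": 3.0, "tx": 0.8, "ty": 0, "tz": 0, "ax": 0, "ay": 0, "az": 0}, {"gripper": 3.0, "tx": 1.0, "ty": 0, "tz": 0, "ax": 0, "ay": 0, "az": 0}, {"gripper": 3.0, "tx": 1.0, "ty": 0, "tz": 0, "ax": 0, "ay": 0, "az": 0}, {"gripper": 3.0, "tx": 0.8, "ty": 0, "tz": 0, "ax": 0, "ay": 0, "az": 0}], "squeeze": 30}}

```text
clock: 19.82
position: [468.9, 19.9, 22.8]
tool_rot: [-3.141, -0.002, 2.971]
ft_force: [0.5, 0.3, -1.2]
gripper_width: 40.2
```

```bash
python3 - <<'E'
from plan import *
snap('top','t20'); snap('side','s20')
s=get_state(); 
print(s['clock'],s['position'].round(1),s['tool_rot'].round(4),s['gripper_width'],s['ft_force'])
crop('t20',280,120,390,220,6,'c_t20'); crop('s20',270,150,390,250,6,'c_s20')
E
```

```text
19.9167 [468.6  20.   22.8] [-3.1413e+00 -2.4000e-03  2.9712e+00] 39.71440382718182 [-0.73793744  0.38128829 -1.68260471]
```

View pics/c_s20.png

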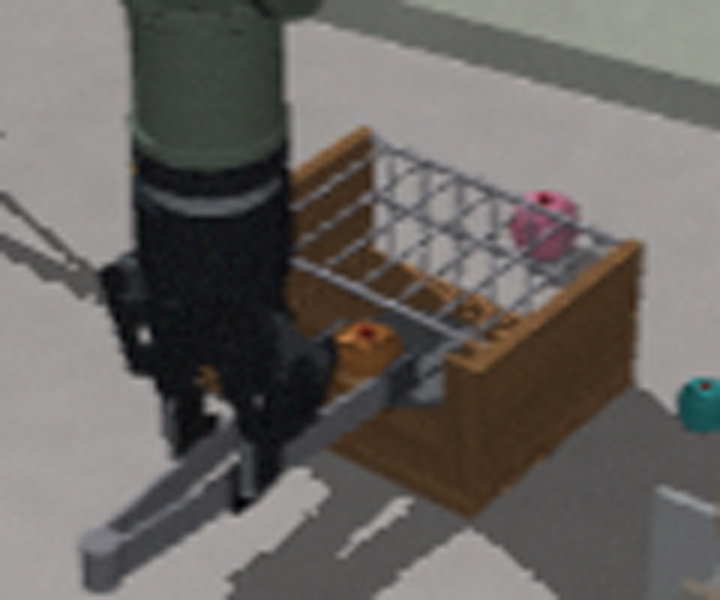

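View pics/c_t20.png

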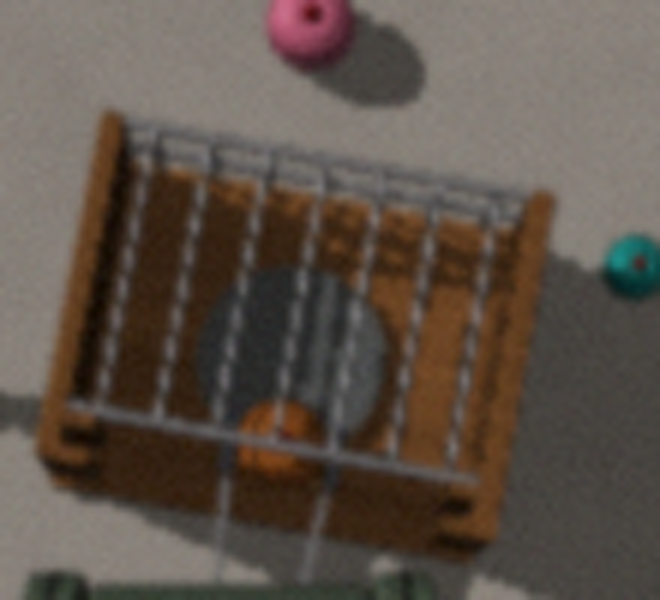

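Call:
{"name": "play_rows", "arguments": {"deltas": [{"gripper": 3.0, "tx": 0.5, "ty": 0, "tz": 0, "ax": 0, "ay": 0, "az": 0}, {"gripper": 3.0, "tx": 1.0, "ty": 0, "tz": 0, "ax": 0, "ay": 0, "az": 0}, {"gripper": 3.0, "tx": 1.2, "ty": 0, "tz": 0, "ax": 0, "ay": 0, "az": 0}, {"gripper": 3.0, "tx": 1.2, "ty": 0, "tz": 0, "ax": 0, "ay": 0, "az": 0}, {"gripper": 3.0, "tx": 1.2, "ty": 0, "tz": 0, "ax": 0, "ay": 0, "az": 0}, {"gripper": 3.0, "tx": 1.2, "ty": 0, "tz": 0, "ax": 0, "ay": 0, "az": 0}, {"gripper": 3.0, "tx": 1.2, "ty": 0, "tz": 0, "ax": 0, "ay": 0, "az": 0}, {"gripper": 3.0, "tx": 0.7, "ty": 0, "tz": 0, "ax": 0, "ay": 0, "az": 0}, {"gripper": 3.0, "tx": 0, "ty": 0, "tz": -0.4, "ax": 0, "ay": 0, "az": 0}, {"gripper": 3.0, "tx": 0, "ty": 0, "tz": -0.8, "ax": 0, "ay": 0, "az": 0}, {"gripper": 3.0, "tx": 0, "ty": 0, "tz": -1.2, "ax": 0, "ay": 0, "az": 0}, {"gripper": 3.0, "tx": 0, "ty": 0, "tz": -1.2, "ax": 0, "ay": 0, "az": 0}]}}

```text
clock: 20.92
position: [391.5, 33.6, 60.1]
tool_rot: [3.141, 0.001, 2.971]
ft_force: [0.5, 1.3, -1.8]
gripper_width: 39.7
```

Call:
{"name": "play_rows", "arguments": {"deltas": [{"gripper": 3.0, "tx": 0, "ty": 0, "tz": -1.3, "ax": 0, "ay": 0, "az": 0}, {"gripper": 3.0, "tx": 0, "ty": 0, "tz": -1.3, "ax": 0, "ay": 0, "az": 0}, {"gripper": 3.0, "tx": 0, "ty": 0, "tz": -1.3, "ax": 0, "ay": 0, "az": 0}, {"gripper": 3.0, "tx": 0, "ty": 0, "tz": -1.3, "ax": 0, "ay": 0, "az": 0}, {"gripper": 3.0, "tx": 0, "ty": 0, "tz": -1.3, "ax": 0, "ay": 0, "az": 0}, {"gripper": 3.0, "tx": 0, "ty": 0, "tz": -1.3, "ax": 0, "ay": 0, "az": 0}, {"gripper": 3.0, "tx": 0, "ty": 0, "tz": -1.3, "ax": 0, "ay": 0, "az": 0}, {"gripper": 3.0, "tx": 0, "ty": 0, "tz": -1.3, "ax": 0, "ay": 0, "az": 0}, {"gripper": 3.0, "tx": 0, "ty": 0, "tz": -1.3, "ax": 0, "ay": 0, "az": 0}, {"gripper": 3.0, "tx": 0, "ty": 0, "tz": -0.8, "ax": 0, "ay": 0, "az": 0}, {"gripper": 3.0, "tx": 0, "ty": 0, "tz": -0.4, "ax": 0, "ay": 0, "az": 0}, {"gripper": 3.0, "tx": 0, "ty": 0, "tz": 0, "ax": 0, "ay": 0, "az": 0}]}}

```text
clock: 21.92
position: [391.2, 33.6, 189.1]
tool_rot: [3.141, 0.003, 2.971]
ft_force: [-0.1, 0.4, -1.9]
gripper_width: 39.4
```

```bash
python3 - <<'E'
from plan import *
snap('top','t21'); snap('side','s21')
s=get_state(); 
print(s['clock'],s['position'].round(1),s['tool_rot'].round(4),s['gripper_width'],s['ft_force'])
E
```

```text
22.0167 [390.1  33.6 187.7] [-3.1416e+00 -4.0000e-04  2.9707e+00] 39.122674000173255 [-0.15421175  0.5044806  -2.10712775]
```

View pics/s21.png

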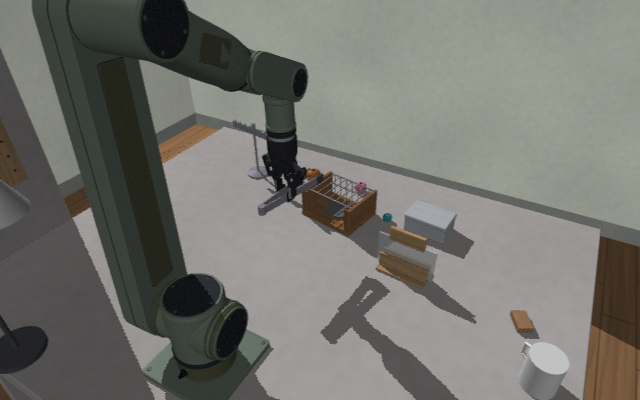

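View pics/t21.png

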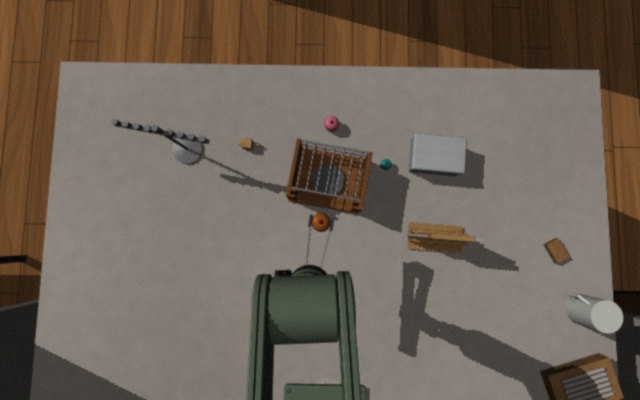

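Call:
{"name": "play_rows", "arguments": {"deltas": [{"gripper": 3.0, "tx": -0.4, "ty": 0, "tz": 0, "ax": 0, "ay": 0, "az": 0}, {"gripper": 3.0, "tx": -0.9, "ty": 0, "tz": 0, "ax": 0, "ay": 0, "az": 0}, {"gripper": 3.0, "tx": -1.2, "ty": 0, "tz": 0, "ax": 0, "ay": 0, "az": 0}, {"gripper": 3.0, "tx": -1.3, "ty": 0, "tz": 0, "ax": 0, "ay": 0, "az": 0}, {"gripper": 3.0, "tx": -1.3, "ty": 0, "tz": 0, "ax": 0, "ay": 0, "az": 0}, {"gripper": 3.0, "tx": -1.3, "ty": 0, "tz": 0, "ax": 0, "ay": 0, "az": 0}, {"gripper": 3.0, "tx": -1.3, "ty": 0, "tz": 0, "ax": 0, "ay": 0, "az": 0}, {"gripper": 3.0, "tx": -1.3, "ty": 0, "tz": 0, "ax": 0, "ay": 0, "az": 0}, {"gripper": 3.0, "tx": -1.3, "ty": 0, "tz": 0, "ax": 0, "ay": 0, "az": 0}, {"gripper": 3.0, "tx": -1.2, "ty": 0, "tz": 0, "ax": 0, "ay": 0, "az": 0}, {"gripper": 3.0, "tx": -0.7, "ty": 0, "tz": 0, "ax": 0, "ay": 0, "az": 0}, {"gripper": 3.0, "tx": -0.3, "ty": 0, "tz": 0, "ax": 0, "ay": 0, "az": 0}]}}

```text
clock: 23.02
position: [515.0, 12.1, 187.6]
tool_rot: [3.142, -0.0, 2.97]
ft_force: [-0.5, -0.9, -1.8]
gripper_width: 39.8
```

Call:
{"name": "play_rows", "arguments": {"deltas": [{"gripper": 3.0, "tx": 0, "ty": 0, "tz": 0, "ax": 0, "ay": 0, "az": 0}, {"gripper": 3.0, "tx": 0, "ty": 0, "tz": 0, "ax": 0, "ay": 0, "az": 0}, {"gripper": 3.0, "tx": 0, "ty": 0, "tz": 0, "ax": 0, "ay": 0, "az": 0}, {"gripper": 3.0, "tx": 0, "ty": 0, "tz": 0, "ax": 0, "ay": 0, "az": 0}, {"gripper": 3.0, "tx": 0, "ty": 0, "tz": 0, "ax": 0, "ay": 0, "az": 0}, {"gripper": 3.0, "tx": 0, "ty": 0, "tz": 0, "ax": 0, "ay": 0, "az": 0}]}}

```text
clock: 23.52
position: [513.2, 12.5, 188.2]
tool_rot: [3.141, 0.0, 2.971]
ft_force: [0.6, 0.0, -1.3]
gripper_width: 39.8
```

```bash
python3 - <<'E'
from plan import *
snap('top','t22'); snap('side','s22')
s=get_state(); 
print(s['clock'],s['position'].round(1),s['tool_rot'].round(4),s['gripper_width'],s['ft_force'],abs(s['joint_vel']).max())
for f in('t22','s22'):
    W=cloud(f); H=cv2.cvtColor(load(f)[0],cv2.COLOR_RGB2HSV)
    m=(W[...,2]>150)&(H[...,0]<16)&(H[...,1]>150)&(W[...,0]>550)
    q=W[m]; print(f,len(q),np.percentile(q,[2,50,98],axis=0).round(1))
W0=cloud('top0');W1=cloud('t22')
# bystanders moved?
a=load('top0')[0].astype(int);b=load('t22')[0].astype(int)
for n,(x0,y0,x1,y1) in dict(dreidel=(235,132,262,155),tin=(408,130,470,178),menorah=(105,115,215,165)).items():
    print(n,abs(a[y0:y1,x0:x1]-b[y0:y1,x0:x1]).mean().round(2), (abs(a[y0:y1,x0:x1]-b[y0:y1,x0:x1]).max(2)>40).sum())
crop('t22',270,110,480,260,3.8,'c_t22'); crop('s22',230,130,450,300,3.6,'c_s22')
E
```

```text
23.6167 [513.4  12.4 188.1] [3.1414e+00 2.0000e-04 2.9709e+00] 39.37738967341844 [ 1.01536476  0.05152185 -1.79719904] 0.002525916133277925
t22 259 [[610.5 -19.  214.8]
 [626.1  -2.2 223.9]
 [643.9  14.6 229.3]]
s22 66 [[606.4 -20.2 213.8]
 [617.1  -8.8 223.2]
 [632.5   3.7 228.7]]
dreidel 6.2 0
tin 7.02 0
menorah 6.62 0
```

View pics/c_s22.png

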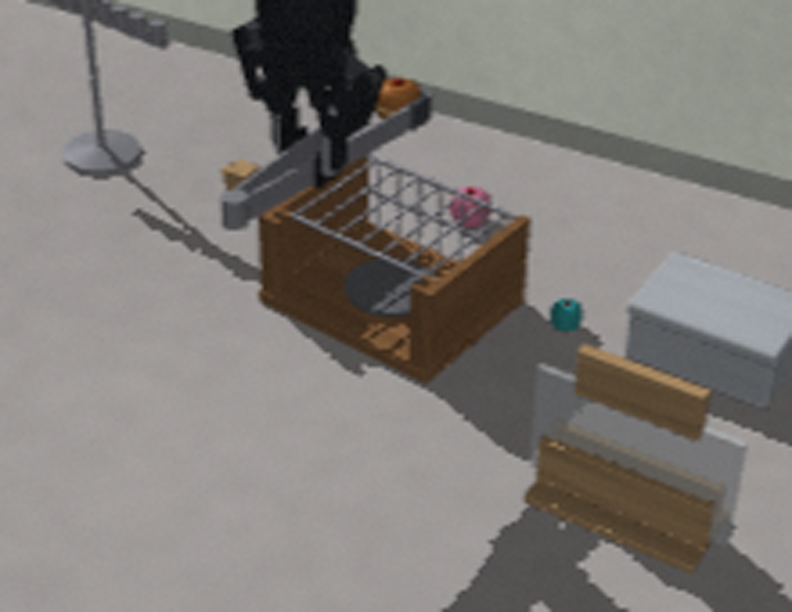

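View pics/c_t22.png

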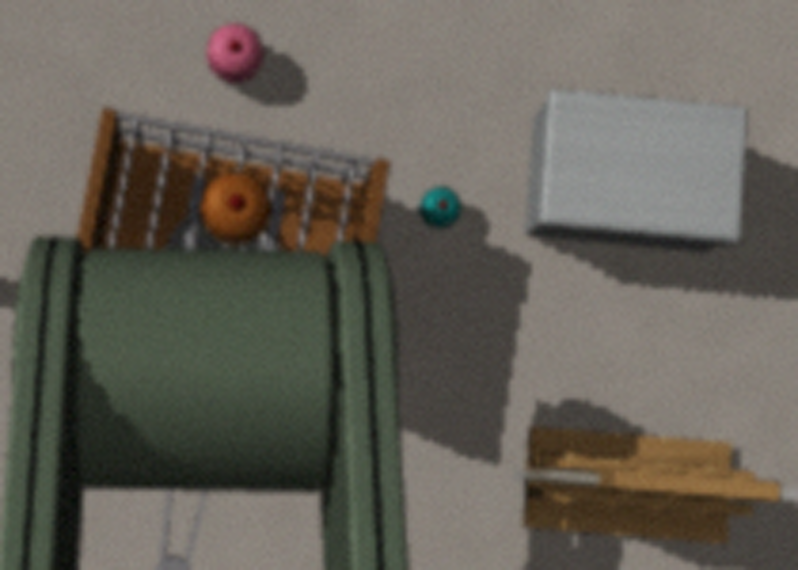

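```bash
python3 -c "
from station import *
print(hand_in())"
```

```text
the job is handed in; nothing more can be done
None
```

The job is done and handed in at about 23.6 s of the 64 s. I slid the panel straight up out of the keeper and lowered it into the rack slot. I released it only after the wrist force showed it on the slot floor. Then I picked up the tongs, reached in through the open front, closed them on the orange doughnut, lifted it 8 mm, drew it out and raised it. It finished held still above the keeper.

**Last checks:**
- **Pastry:** the top camera puts its top at about z = 228 mm, so its underside is about 194 mm, roughly 100 mm above the wire roof. The grip held steady at 39–40 mm, and joint speeds were about zero.
- **Panel:** both cameras show it standing upright in the slot.
- **Bystanders:** the dreidel, tin box and menorah show no change between the first and last top pictures.

**What failed or disagreed:**
- **First lift of the tongs:** they slipped out and stayed flat on the sill. Both the wrist and side cameras showed the fingertips sitting about 25 mm farther back from the TCP than described. I lowered the grip by about 20 mm and the second lift held.
- **Panel grip:** because of the same offset, I held only the top part of the pull strip, higher than the point you gave. It did not slip.
- **Camera differences:** the top camera's sideways positions differed from the wrist and side cameras' by up to about 4 mm. I lined up the jaws and pastry using the top camera alone.

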